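# Strip a small mould for polishing

### The job

Strip the small stacked mould on its bolster, from the top down, putting each part away before taking the next. Break the tight core pin loose by twisting it some 30 degrees in its bore, draw it straight out with a twisting pull and stand it in the middle hole of the wooden pin block; then lay the square cap flat in the wash pan, put the ring over the post of the ring stand down onto its foot, and lay the cavity plate flat, centred and square on the cork of the polishing block. Set everything down without dropping it.

Things in the scene. Friction and masses are not known exactly. Their poses are not given: they have to be found in the camera images.
- pin: core pin, steel, 0.1 kg: shank 10 mm diameter, 84 long; on it a collar 18 across x 4, resting on the cap; a neck; a T-bar 40 x 10 thick x 12 high, its centre 106 above the tip. Origin: centre of the tip's end, 4 mm above the bench at the start; z up, x along the T-bar (then along bolster's x). Tight for the first 24 mm of lift: about 17 N straight, less while twisting; clear of the stack after 84.
- cap: cap, dark steel square block 38 x 38 x 18 mm with a 14 mm centre hole, top part of the stack below the pin, 0.17 kg. Origin: centre of its underside, z up, x and y along its sides. Underside 70 mm above the bench at the start, resting loosely on the ring.
- ring: bright steel ring 56 mm outside, 30 mm bore, 20 mm thick, 0.25 kg. Origin: on its axis at the underside, z up. Underside 50 mm above the bench at the start, resting loosely on the cavity plate.
- plate: cavity plate, aluminium, 110 (x) x 62 (y) x 20 mm, 0.34 kg, with a 14 mm centre hole. Origin: centre of its underside, z up. Underside 30 mm above the bench at the start: it rests loosely on the bolster, between two low heels at its ends.
- bolster: dark steel bolster plate 144 (x) x 96 (y) x 30 mm bolted to the bench, carrying the stack on its centre; at each x end a steel heel 40 mm wide stands 6 mm up, 5 mm clear of the cavity plate's end. Origin: centre of its underside, at bench height, z up.
- pin_block: pale wooden block 100 (x) x 60 (y) x 48 mm, fixed; in the middle of its top one open hole of 15 mm diameter, mouth bevelled to 27 over the top 6, 40 deep (floor 8 mm above the bench). Small ejector pins stand up to 14 mm out of it nearer the ends. The core pin stands about 72 mm out of it when home. Origin: centre of its underside, right below the hole; z up.
- wash_pan: shallow open metal wash pan 140 (x) x 112 (y) x 24 mm, fixed, wall and floor 3 mm, dark perforation dots on its floor, a wire handle at each x end. Origin: centre of its underside, z up.
- ring_post: ring stand, fixed: round dark steel foot 90 mm across and 10 mm thick with an upright steel post in its centre, 14 mm diameter, its tapered top 50 mm above the bench. Origin: centre of its underside, z up.
- polishing_block: dark wooden polishing block 150 (x) x 96 (y) mm, fixed, faced with cork whose top is 24 mm above the bench; a wooden end stop along its +x end stands 10 mm above the cork, its face 64 mm from the centre. Origin: centre of its underside, z up. The cavity plate's long side belongs along its x, either way round.
Not all that is in view belongs to the job. Leave any purple look-alike of the plate alone.

How it is judged (in metres and radians):
On the way, in this order (a step that is already met when the one before it is completed fails the run):
1. the core pin has been twisted at least 15 degrees while still in its bore (angle between the x axis of pin and the x axis of bolster, either way round above 0.26 rad and horizontal distance between pin and bolster below 0.006 m and z of pin in the frame of bolster below 0.026 m).
2. the core pin stands in the hole of the wooden pin block (horizontal distance between pin and pin_block below 0.006 m and z of pin in the frame of pin_block below 0.016 m and angle between pin's own z axis and vertical below 0.22 rad), for 0.2 s.
3. the square cap lies flat in the wash pan (x of cap in the frame of wash_pan between -0.056 and 0.056 m and y of cap in the frame of wash_pan between -0.042 and 0.042 m and z of cap in the frame of wash_pan below 0.008 m and angle between cap's own z axis and vertical below 0.1 rad), for 0.2 s.
4. the ring lies on the post's foot with the post through it (horizontal distance between ring and ring_post below 0.012 m and z of ring in the frame of ring_post below 0.015 m and angle between ring's own z axis and vertical below 0.1 rad), for 0.2 s.
5. the cavity plate lies square and centred on the polishing block (x of plate in the frame of polishing_block between -0.014 and 0.014 m and y of plate in the frame of polishing_block between -0.015 and 0.015 m and z of plate in the frame of polishing_block below 0.028 m and angle between plate's own z axis and vertical below 0.08 rad and angle between the x axis of plate and the x axis of polishing_block, either way round below 0.26 rad), for 0.2 s.
At the end, for the whole second after the job is handed in: Pin upright (12 deg) in the pin block's hole, within 6 mm; cap flat on the wash pan's floor, centre within 56 and 42 mm of the pan's; ring flat on the stand's foot round the post; cavity plate flat on the cork, centred within 14 mm and square within 15 deg; all released, at rest (all of step 2 and all of step 3 and all of step 4 and all of step 5 and linear speed of each of pin, cap, ring, plate below 0.02 m/s and contact force between the fingers and pin below 0.05 N and contact force between the fingers and cap below 0.05 N and contact force between the fingers and ring below 0.05 N and contact force between the fingers and plate below 0.05 N); the robot touches nothing.
It fails at once if the core pin was dropped (falls freely faster than 0.7 m/s, about 25 mm) (linear speed of pin above 0.7 m/s and contact force between the fingers and pin below 0.02 N).
It fails at once if the cap was dropped (falls freely faster than 0.7 m/s, about 25 mm) (linear speed of cap above 0.7 m/s and contact force between the fingers and cap below 0.02 N).
It fails at once if the ring was dropped (falls freely faster than 0.7 m/s, about 25 mm) (linear speed of ring above 0.7 m/s and contact force between the fingers and ring below 0.02 N).
It fails at once if the cavity plate was dropped (falls freely faster than 0.7 m/s, about 25 mm) (linear speed of plate above 0.7 m/s and contact force between the fingers and plate below 0.02 N).
It also fails if it takes over 144 s, if anything falls off the work surface, if the arm or the gripper's body presses on something with over 40 N, if the wrist force passes 120 N, or if a joint passes its speed limit or range.

### The arm

A 6-joint arm with a two-finger parallel gripper is mounted at the origin on the work surface. World frame = base frame: x ahead of the robot, y to its left, z up, the work surface at z = 0. Lengths are in m, angles in degrees, forces in N, time in s.
With the tool pointing down it reaches from about 0.25 to 0.725 m from the base axis. Payload 9.7 kg.
Tool frame: the origin (TCP) lies at the very end of the fingers, on their centre line; the grasp point (between the pads) lies 19 mm behind it (bot.grip_point_offset is the z of the grasp point in the tool frame, in m); z points along the fingers, x is the direction in which the jaws open and shut, and the axes are right-handed (so a half turn about z gives the same grasp; the last joint's range is limited). The gripper opens to 85 mm and grips with 20 to 120 N. Pads are 22 mm wide; open, the fingers measure 114 mm over their backs; the gripper's body (76 mm by 85 mm) begins 54 mm behind the grasp point. The pads swing forward as they close: fully open they stand 13 mm farther back than shut.
Start: joints at [73.682, 4.979, 10.078, 95.1, 0, 90], TCP at [0.155, 0.528, 0.231] pointing down, gripper open.
Joint ranges: [-179.16, 179.16], [-48.56, 103.87], [-65.8, 70.77], [-126.05, 130.52], [-82.76, 87.17], [-180, 180]. Speed limits (degrees/s): [127.2, 127.2, 147.25, 180, 180, 180].

### API

Orientations are given as [roll, pitch, yaw] about the fixed x, y, z axes, in that order (R = Rz(yaw) Ry(pitch) Rx(roll)).
In Python, from workcell import get_obs, viewer, job_done, bot gives the robot as it stands.
- The arm moves only by the shell command python3 -m handwheel 'ROWS' [FORCE]. ROWS is JSON, a list of rows, each a list of 5 numbers: the closure, from 0 (fully open) to 1 (shut), then the shift along the world's x, y, z in m, then the turn about the world's z in degrees. A call has 1 to 5 rows; each row is the pose to reach, as a shift and turn from the pose measured when the call began; what a row does not reach only later rows make up. A row lasts 1/10 s, in which the tool goes at most 50 mm and 8.59 degrees, less where a joint would pass 70% of its speed; a pose out of reach is approached as far as the arm can. A call with a gripper value outside its range is refused whole. The fingers move at their own pace and stop on an object; FORCE is the grip in N (left out, the last holds). Time passes only in rows, so rows that repeat a pose let the fingers close. It gives the time, the measured TCP pose, the force and the opening at its end, in the units of the state.
- get_obs(): the state, without advancing time (a new reading comes with each control period).
- viewer.camera(name): name is "scene" or "top" or "wrist"; returns a dict with "color" (420x560x3 uint8, blue, green, red), "K" (3x3 intrinsics, pixels), "origin" and "orientation" of the camera in the world. Camera axes: x right, y down, z forward; pixel columns grow to the right and rows downward; lengths in m; the calibration is good to about 2 mm. A picture is of the moment at which its call begins. There is no depth.
- job_done(): hands the job in, once; it reports no verdict.
The state is a dict: "time": time; "q": joint angles; "qd": joint speeds; "joint_efforts": joint torques, N m; "ee_pos": TCP position; "tcp_rot": TCP orientation; "wrist_force": force on the tool from outside, world axes, zero at the start; "torque": the same for the moment, N m; "opening": finger opening in m.
Only numpy, scipy, OpenCV 4.12 (cv2) and the standard library are available. Lean on these libraries where they do the work, as an engineer would, in place of code of your own. Each camera call takes 0.05 s, during which the arm holds its last target.

## Working session

There is one attempt and no reset: what is moved stays moved. The work goes in short steps, Python scripts to look and compute and a shell command to move; the robot and the scene stay as the last step left them, time stands still between calls to the robot, and variables do not carry over. Pictures are saved under pics/ and viewed, and the job is handed in when it is done.

```bash
ls; mkdir -p pics; cat > h.py <<'E'
import numpy as np,cv2,json
from scipy.spatial.transform import Rotation as R
from workcell import get_obs, viewer, job_done, bot
def rot(c):
    o=np.array(c["orientation"],float)
    if o.shape==(3,3): return o
    if o.size==4: return R.from_quat(o).as_matrix()
    return R.from_euler('xyz',o,degrees=True).as_matrix()
def px2w(c,u,v,z):
    d=rot(c)@np.linalg.inv(np.array(c["K"]))@np.array([u,v,1.]); o=np.array(c["origin"])
    return o+d*(z-o[2])/d[2]
def w2px(c,p):
    q=rot(c).T@(np.array(p)-np.array(c["origin"])); q=np.array(c["K"])@q; return q[:2]/q[2]
def snap(n,f):
    c=viewer.camera(n); cv2.imwrite(f'pics/{f}.png',c["color"]); 
    json.dump({k:np.array(c[k]).tolist() for k in("K","origin","orientation")},open(f'pics/{f}.json','w')); return c
def load(f):
    return json.load(open(f'pics/{f}.json'))
E
python3 - <<'E'
from h import *
print(get_obs())
for n in("scene","top","wrist"):
    c=snap(n,n+"0"); print(n,c["origin"],c["orientation"],c["K"])
E
```

```text
pics
{'time': 0.0, 'q': array([ 7.36818584e+01,  5.01073733e+00,  1.00332724e+01,  9.50981230e+01,
       -1.12640345e-03,  8.99986808e+01]), 'qd': array([ 7.58792925e-05, -1.15337098e-02, -5.04714024e-02, -2.13536694e-02,
        1.62352199e-03,  3.95943350e-02]), 'joint_efforts': array([ 1.91016697e-03, -5.20393145e+01,  4.64798212e+01,  1.65253709e-02,
        1.09475138e-05, -2.13842503e-05]), 'ee_pos': array([0.15447563, 0.52762526, 0.23057595]), 'tcp_rot': array([1.79998875e+02, 7.55879437e-02, 7.36831776e+01]), 'wrist_force': array([ 0.79004171,  0.55076131, -0.91447992]), 'torque': array([-0.00649897,  0.00067063,  0.02323087]), 'opening': 0.08566113132314095}
scene [0.96626909 0.50579446 0.55817095] [-122.65021084   -1.39012456  134.86085772] [[433.66138279   0.         284.87636435]
 [  0.         433.66138279 217.11130138]
 [  0.           0.           1.        ]]
top [ 0.29424572 -0.00201838  1.30935415] [-172.86285401   -0.19467971  -89.06374734] [[492.0305366    0.         267.24547711]
 [  0.         492.0305366  207.98194717]
 [  0.           0.           1.        ]]
wrist [0.08036265 0.54997978 0.37275529] [1.62451971e+02 4.97591957e-02 7.36038361e+01] [[307.28431819   0.         279.3940987 ]
 [  0.         307.28431819 216.97608158]
 [  0.           0.           1.        ]]
```

View pics/scene0.png

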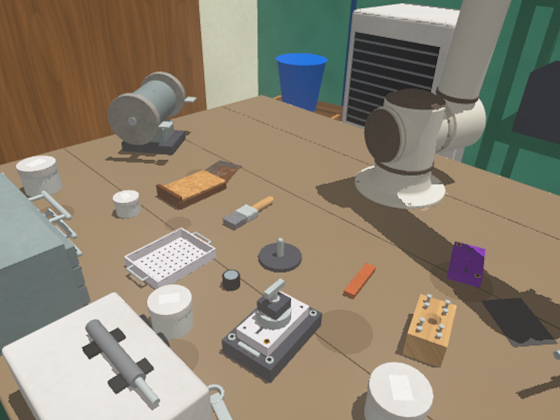

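View pics/top0.png

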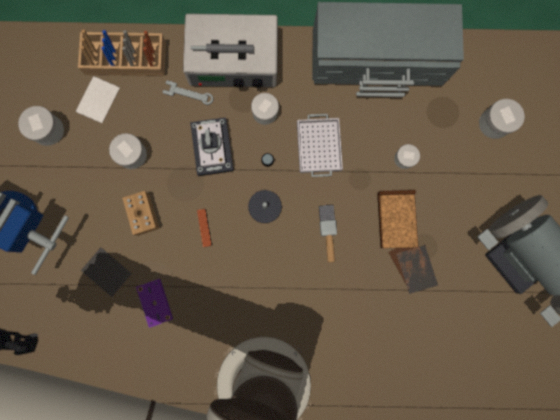

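View pics/wrist0.png

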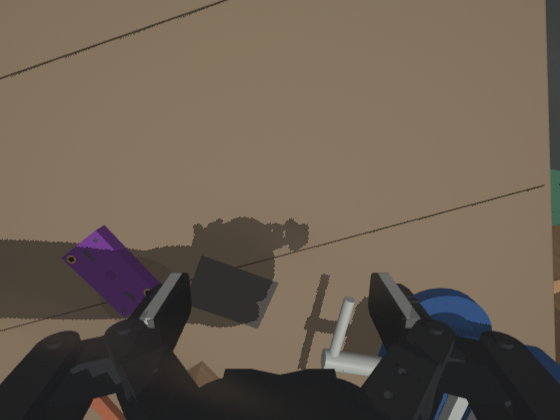

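The top picture shows the bolster stack at ~(211,146), pin block (140,213), wash pan (320,145), ring stand (265,206) and polishing block (399,220). The purple look-alike is at (153,303). I'll enlarge each one.

```bash
python3 - <<'E'
from h import *
im=cv2.imread('pics/top0.png')
def crop(x,y,w=33,s=6):
    a=im[y-w:y+w,x-w:x+w]; a=cv2.resize(a,None,fx=s,fy=s,interpolation=cv2.INTER_CUBIC)
    a=cv2.convertScaleAbs(a,alpha=1.5,beta=15)
    for k in range(0,2*w,10):
        cv2.line(a,(k*s,0),(k*s,6),(0,255,255),1);cv2.putText(a,str(x-w+k),(k*s,16),0,.33,(0,255,255),1)
        cv2.line(a,(0,k*s),(6,k*s),(0,255,255),1);cv2.putText(a,str(y-w+k),(8,k*s+4),0,.33,(0,255,255),1)
    return a
A=np.vstack([np.hstack([crop(211,146,33,4),crop(140,213,33,4),crop(320,145,33,4)]),np.hstack([crop(265,206,33,4),crop(399,220,33,4),crop(153,303,33,4)])])
cv2.imwrite('pics/crops.png',A);print(A.shape)
E
```

```text
(528, 792, 3)
```

View pics/crops.png

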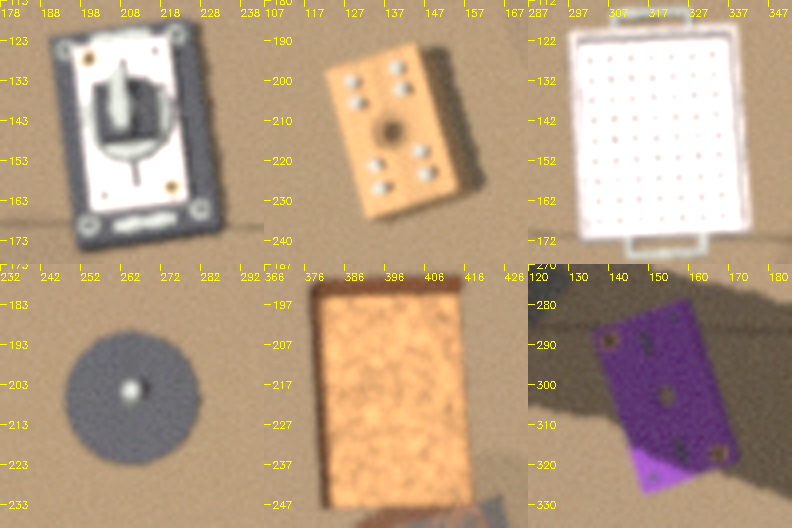

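```bash
python3 - <<'E'
from h import *
c=load('top0')
P=lambda u,v,z:np.round(px2w(c,u,v,z)[:3],4)
def cr(x,y,X,Y):return x-33+X/4,y-33+Y/4
print('tbar',P(*cr(211,146,120,95),.116))
for X,Y in((73,44),(176,33),(190,201),(90,212)): print('plate corner',P(*cr(211,146,X,Y),.05))
for X,Y in((325-264,70),(415-264,42),(458-264,192),(366-264,219)): print('pinblock',P(*cr(140,213,X,Y),.048))
print('pb hole',P(*cr(140,213,391-264,131),.048))
for X,Y in((570-528,32),(738-528,25),(750-528,230),(580-528,240)): print('pan',P(*cr(320,145,X,Y),.024))
print('post',P(*cr(265,206,131,391-264),.050)); print('foot',P(*cr(265,206,132,397-264),.010))
for X,Y in((322-264,294-264),(460-264,292-264),(472-264,502-264),(326-264,507-264)): print('cork',P(*cr(399,220,X,Y),.024))
E
```

```text
tbar [0.6199 0.1467 0.116 ]
plate corner [0.6718 0.1869 0.05  ]
plate corner [0.6804 0.1193 0.05  ]
plate corner [0.5677 0.1071 0.05  ]
plate corner [0.5593 0.172  0.05  ]
pinblock [0.4733 0.3719 0.048 ]
pinblock [0.4926 0.3146 0.048 ]
pinblock [0.3956 0.2824 0.048 ]
pinblock [0.3773 0.3406 0.048 ]
pb hole [0.4343 0.3273 0.048 ]
pan [ 0.6954 -0.0813  0.024 ]
pan [ 0.7023 -0.1945  0.024 ]
pan [ 0.5618 -0.2022  0.024 ]
pan [ 0.5531 -0.0892  0.024 ]
post [0.4603 0.0029 0.05  ]
foot [0.4615 0.0023 0.01  ]
cork [ 0.4962 -0.3026  0.024 ]
cork [ 0.4991 -0.3939  0.024 ]
cork [ 0.3605 -0.3988  0.024 ]
cork [ 0.3557 -0.3034  0.024 ]
```

Sizes and reach agree: the plate corners give 110×66 mm, centred on (0.620, 0.146) with yaw ≈ 6.9°, and the T-bar measured separately falls on the same centre. Now I'll approach at the current height.

```bash
python3 -m handwheel '[[0,0.035,-0.028,0.02,5],[0,0.07,-0.057,0.02,10],[0,0.105,-0.086,0.02,15],[0,0.14,-0.115,0.02,20],[0,0.175,-0.143,0.02,23.2]]'
python3 -m handwheel '[[0,0.035,-0.028,0,0],[0,0.07,-0.057,0,0],[0,0.105,-0.086,0,0],[0,0.14,-0.115,0,0],[0,0.175,-0.143,0,0]]'; python3 -m handwheel '[[0,0,0,0,0],[0,0,0,0,0]]'; python3 - <<'E'
from h import *
snap('wrist','w1');print(get_obs()['q'],get_obs()['tcp_rot'])
E
```

```text
time: 0.65
ee_pos: [0.3305, 0.3833, 0.2507]
tcp_rot: [-180.0, 0.1, 97.1]
wrist_force: [0.8, 0.6, -0.5]
opening: 0.0853
time: 1.15
ee_pos: [0.5067, 0.2387, 0.2506]
tcp_rot: [-180.0, 0.1, 97.1]
wrist_force: [0.7, 1.2, 1.1]
opening: 0.0852
time: 1.35
ee_pos: [0.5072, 0.2378, 0.2499]
tcp_rot: [-179.9, 0.1, 96.9]
wrist_force: [-0.5, 0.2, 0.7]
opening: 0.0855
[ 2.52407348e+01  6.91953383e+00  1.43005817e+01  9.74572268e+01
 -3.88876183e-02  1.82077174e+01] [-1.79939786e+02  6.07435630e-02  9.70330752e+01]
```

View pics/w1.png

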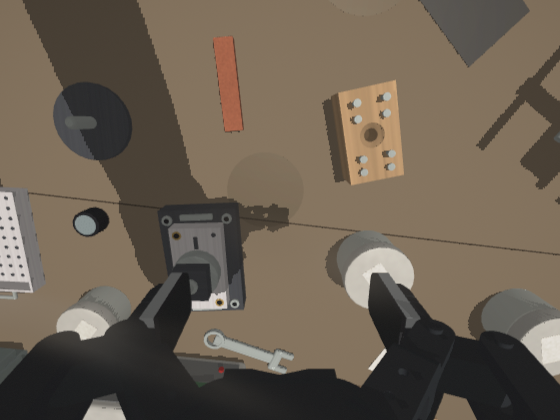

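The wrist picture shows the pin block's hole at (374,134), the post's foot at (92,121) and its top at ~(71,122). The stack is at (197,265), partly behind a finger. I'll cross-check these against the top view.

```bash
python3 - <<'E'
from h import *
c=load('w1')
print('hole',px2w(c,373,134,.048),'foot',px2w(c,92,121,.010),'post',px2w(c,70,122,.05))
for p in((333,95),(395,82),(403,175),(349,185)):print(px2w(c,*p,.048))
im=cv2.imread('pics/w1.png')
a=cv2.resize(im[195:325,150:260],None,fx=5,fy=4.5*1,interpolation=cv2.INTER_CUBIC);a=cv2.convertScaleAbs(a,alpha=1.8,beta=30)
b=cv2.resize(im[60:200,300:420],None,fx=2,fy=2,interpolation=cv2.INTER_CUBIC)
cv2.imwrite('pics/c1.png',a);cv2.imwrite('pics/c2.png',b)
E
```

```text
hole [0.43267206 0.33102912 0.048     ] foot [0.45817599 0.00789433 0.01      ] post [0.45912987 0.0077346  0.05      ]
[0.39906027 0.28133656 0.048     ]
[0.37909866 0.34264011 0.048     ]
[0.47239482 0.37390252 0.048     ]
[0.49092042 0.31574347 0.048     ]
```

View pics/c1.png

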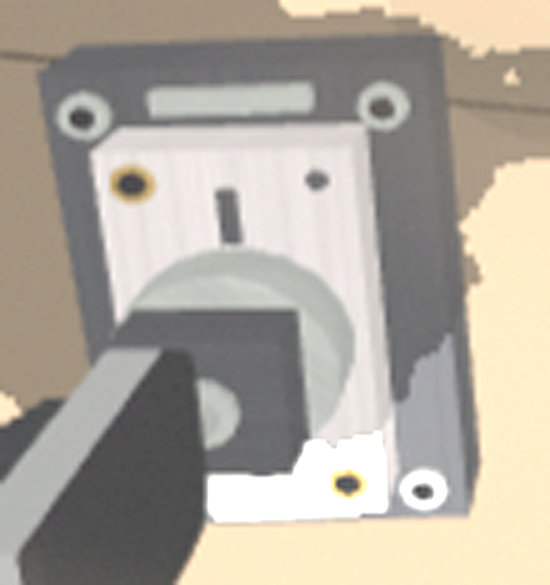

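View pics/c2.png

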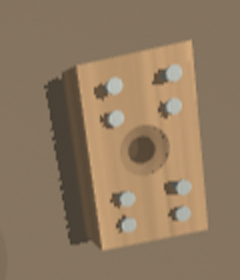

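```bash

python3 -m handwheel '[[0,0.03,-0.024,0,0],[0,0.06,-0.05,0,0],[0,0.09,-0.075,0,0],[0,0.113,-0.092,-0.02,0],[0,0.113,-0.092,-0.02,0]]'; python3 - <<'E'
from h import *
snap('wrist','w2');o=get_obs();print(o['q'],o['ee_pos'],o['tcp_rot'])
c=load('w2')
print([w2px(c,[.62,.1467,z]) for z in(.116,.05,.18)], w2px(c,o['ee_pos']))
E
```

```text
time: 1.9
ee_pos: [0.6202, 0.1458, 0.2268]
tcp_rot: [-179.7, 0.1, 97.0]
wrist_force: [0.5, 0.0, -1.8]
opening: 0.0851
[ 1.33568308e+01  1.76373145e+01  2.44374383e+01  9.70426637e+01
 -4.27450994e-02  6.33269086e+00] [0.61918111 0.14679831 0.22833165] [-1.79763655e+02  6.92363175e-02  9.70243732e+01]
[array([280.17917723, 214.28183598]), array([280.13337787, 196.40813013]), array([280.25068231, 242.18748516])] [280.7264492  276.22484608]
```

View pics/w2.png

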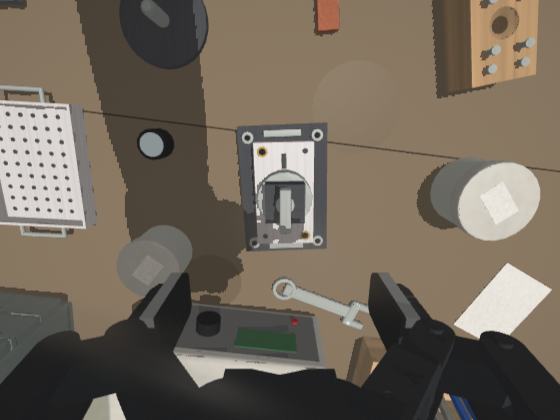

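```bash
python3 - <<'E'
from h import *
im=cv2.imread('pics/w2.png')
a=cv2.resize(im[115:260,225:340],None,fx=4,fy=4,interpolation=cv2.INTER_CUBIC);a=cv2.convertScaleAbs(a,alpha=1.6,beta=20)
cv2.imwrite('pics/c3.png',a)
E
```

```text
(no output)
```

View pics/c3.png

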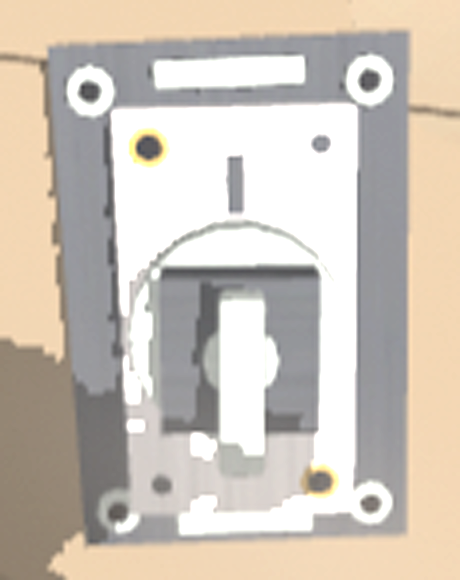

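```bash
python3 - <<'E'
from h import *
c=load('w2'); f=lambda X,Y,z:px2w(c,225+X/4,115+Y/4,z)
print('tbar',f(242.5,372,.116))
print('cap',np.mean([f(162,268,.088),f(320,268,.088),f(318,430,.088),f(160,432,.088)],0))
pc=[f(110,105,.05),f(357,102,.05),f(352,512,.05),f(133,513,.05)];print('plate',np.mean(pc,0))
bh=[f(90,90,.036),f(370,80,.036),f(371,503,.036),f(117,512,.036)];print('heelholes',np.mean(bh,0),bh)
d=(bh[3]-bh[0]+bh[2]-bh[1]);print(np.degrees(np.arctan2(d[1],d[0])))
E
```

```text
tbar [0.61386518 0.15064606 0.116     ]
cap [0.61656757 0.1508835  0.088     ]
plate [0.6174535  0.15111912 0.05      ]
heelholes [0.61757991 0.15105872 0.036     ] [array([0.56437596, 0.10535972, 0.036     ]), array([0.55300899, 0.1780245 , 0.036     ]), array([0.67059623, 0.19697511, 0.036     ]), array([0.68233847, 0.12387555, 0.036     ])]
9.037730642107867
```

The wrist and top views disagree by about 5 mm on the stack. I'll take a third opinion from the scene camera and a lower, settled wrist view.

```bash

python3 -m handwheel '[[0,-0.001,0.001,-0.03,0],[0,-0.001,0.001,-0.055,0],[0,-0.001,0.001,-0.055,0],[0,-0.001,0.001,-0.055,0]]'; python3 - <<'E'
from h import *
snap('wrist','w3');o=get_obs();print(o['q'],o['ee_pos'],o['tcp_rot'])
snap('scene','s3')
im=cv2.imread('pics/w3.png')
a=cv2.resize(im[90:390,130:430],None,fx=2,fy=2,interpolation=cv2.INTER_CUBIC);a=cv2.convertScaleAbs(a,alpha=1.6,beta=20)
cv2.imwrite('pics/c4.png',a)
im=cv2.imread('pics/scene0.png')
a=cv2.resize(im[265:375,215:335],None,fx=5,fy=5,interpolation=cv2.INTER_CUBIC);
cv2.imwrite('pics/c5.png',a)
E
```

```text
time: 2.35
ee_pos: [0.6174, 0.149, 0.1747]
tcp_rot: [-179.8, 0.1, 97.1]
wrist_force: [-0.2, 0.4, 0.2]
opening: 0.0853
[ 1.35622751e+01  1.63421614e+01  1.69590957e+01  9.07386441e+01
 -3.73361850e-02  6.46009719e+00] [0.61799222 0.14888636 0.17551236] [-1.79883264e+02  5.07927445e-02  9.71022693e+01]
```

View pics/c4.png

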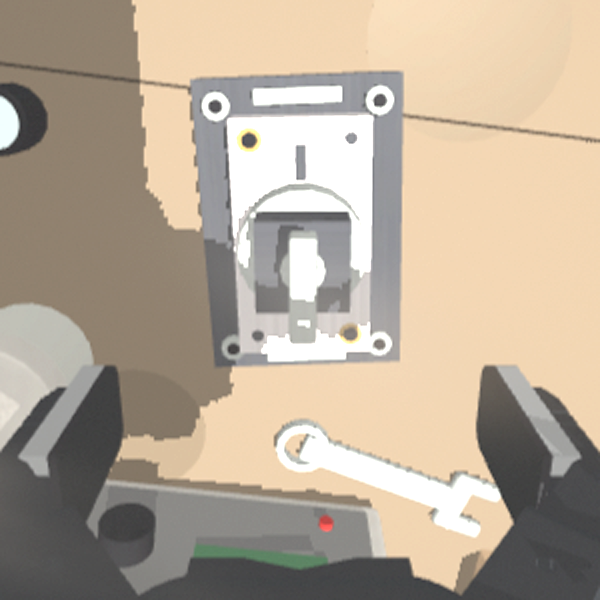

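View pics/c5.png

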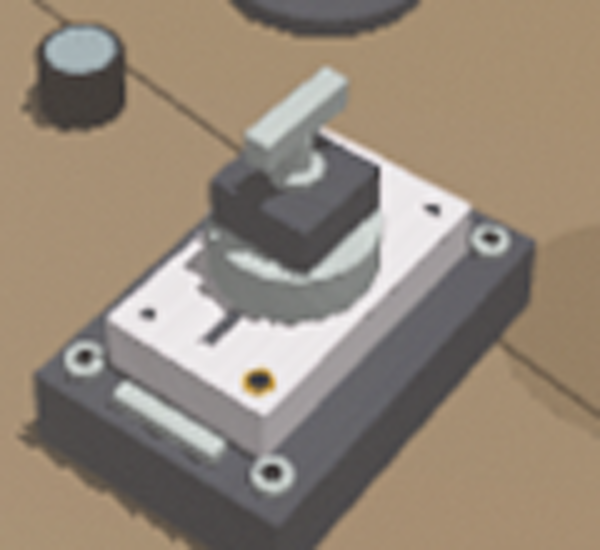

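View pics/s3.png

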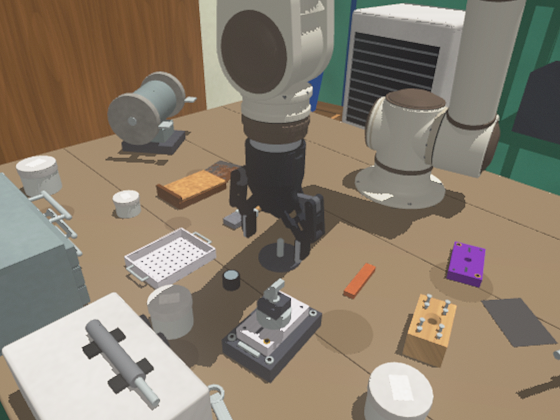

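```bash
python3 - <<'E'
from h import *
c=load('w3'); f=lambda X,Y,z:px2w(c,130+X/2-.25,90+Y/2-.25,z)
print('tbar',f(303.5,277,.116), f(303,232,.116),f(304,322,.116))
bh=[f(215,106,.036),f(380,100,.036),f(380,343,.036),f(233,348,.036)];print('heelholes',np.mean(bh,0))
d=(bh[3]-bh[0]+bh[2]-bh[1]);print(np.degrees(np.arctan2(d[1],d[0])))
c=load('scene0'); f=lambda X,Y,z:px2w(c,215+X/5-.4,265+Y/5-.4,z)
print('tbar scene',f(296,111,.116))
bh=[f(84,357,.036),f(272,474,.036),f(490,239,.036)];print('heelholes',(bh[0]+bh[2])/2,bh)
d=bh[1]-bh[2];print(np.degrees(np.arctan2(d[1],d[0])))
E
```

```text
tbar [0.61153296 0.15021151 0.116     ] [0.59551591 0.14802883 0.116     ] [0.6283087  0.15249757 0.116     ]
heelholes [0.61697658 0.15070635 0.036     ]
9.178891081108741
tbar scene [0.6199262  0.15266441 0.116     ]
heelholes [0.61903784 0.15194356 0.036     ] [array([0.68380874, 0.12504193, 0.036     ]), array([0.67239001, 0.19817233, 0.036     ]), array([0.55426694, 0.17884518, 0.036     ])]
9.292325547718594
```

Wrist (0.617, 0.151, yaw 9.1°) and scene (0.619, 0.152, yaw 9.3°) agree. The top view looks offset by about (−2, +4.5) mm and I'll correct for that. Next I'll align and descend on the T-bar.

```bash

python3 -m handwheel '[[0,0.0005,0.0018,-0.02,2.1],[0,0.0005,0.0018,-0.04,2.1],[0,0.0005,0.0018,-0.04,2.1],[0,0.0005,0.0018,-0.04,2.1]]'; python3 - <<'E'
from h import *
snap('wrist','w4');o=get_obs();print(o['ee_pos'],o['tcp_rot'])
E
```

```text
time: 2.85
ee_pos: [0.6191, 0.1507, 0.1373]
tcp_rot: [-180.0, 0.0, 99.2]
wrist_force: [0.4, -0.1, 0.6]
opening: 0.0855
[0.61936653 0.1507111  0.13767778] [1.79958905e+02 3.96288926e-02 9.91800429e+01]
```

View pics/w4.png

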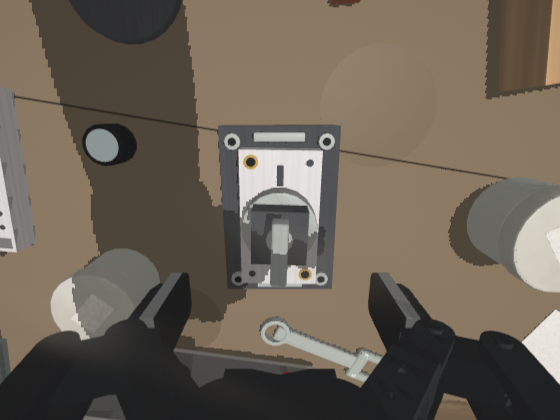

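The T-bar is centred between the fingers (column 280) and square to them. Going down and gripping.

```bash

python3 -m handwheel '[[0,-0.001,0,-0.015,0],[0,-0.001,0,-0.03,0],[0,-0.001,0,-0.040,0],[0,-0.001,0,-0.040,0]]' 
python3 -m handwheel '[[0.5,0,0,0,0],[1,0,0,0,0],[1,0,0,0,0],[1,0,0,0,0],[1,0,0,0,0]]' 90
python3 -m handwheel '[[1,0,0,0,0],[1,0,0,0,0],[1,0,0,0,0],[1,0,0,0,0],[1,0,0,0,0]]' 90
```

```text
time: 3.3
ee_pos: [0.6172, 0.1504, 0.0951]
tcp_rot: [-179.8, 0.1, 99.2]
wrist_force: [0.2, -0.2, -0.7]
opening: 0.0854
time: 3.8
ee_pos: [0.6174, 0.1505, 0.0954]
tcp_rot: [-179.9, 0.1, 99.2]
wrist_force: [-0.8, -0.9, 0.2]
opening: 0.0121
time: 4.3
ee_pos: [0.6174, 0.1504, 0.0956]
tcp_rot: [-179.9, 0.1, 99.2]
wrist_force: [0.1, -1.0, 2.6]
opening: 0.0077
```

The opening of 7.7 mm is under the bar's 10 mm, so I'll look before twisting.

```bash
python3 - <<'E'
from h import *
c=snap('wrist','w5');s=snap('scene','s5');print(get_obs()['opening'])
a=cv2.resize(s['color'][190:370,200:350],None,fx=3,fy=3);b=cv2.resize(c['color'][200:380,190:370],None,fx=3,fy=3)
cv2.imwrite('pics/c6.png',cv2.resize(np.hstack([a,b]),None,fx=.8,fy=.8))
E
```

```text
0.007817536669182445
```

View pics/c6.png

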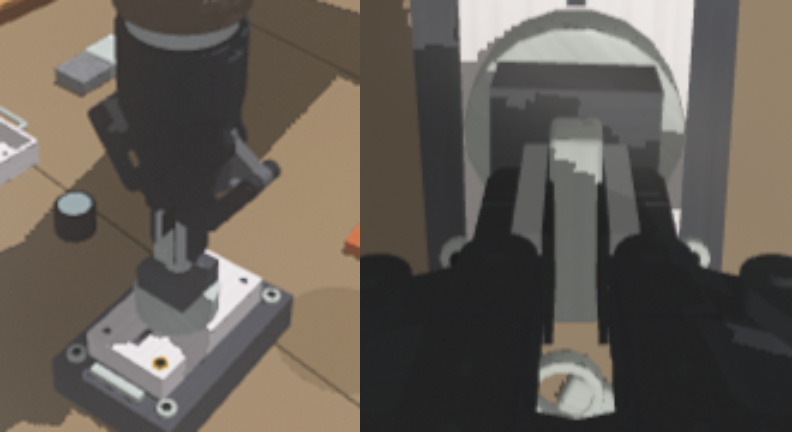

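The bar is held between both pads. Twisting.

```bash

python3 -m handwheel '[[1,0,0,0,6],[1,0,0,0,12],[1,0,0,0,18],[1,0,0,0,24],[1,0,0,0,30]]' 110
python3 -m handwheel '[[1,0,0,0,2],[1,0,0,0,2]]' 110
python3 - <<'E'
from h import *
o=get_obs();print(o['tcp_rot'],o['torque'],o['q'])
c=snap('top','t6');s=snap('scene','s6')
a=cv2.resize(s['color'][190:370,200:350],None,fx=3,fy=3);cv2.imwrite('pics/c7.png',a)
E
```

```text
time: 4.9
ee_pos: [0.6177, 0.1504, 0.0957]
tcp_rot: [-179.9, 0.1, 129.4]
wrist_force: [0.3, -0.5, 1.8]
opening: 0.0073
time: 5.1
ee_pos: [0.6177, 0.1503, 0.0957]
tcp_rot: [-179.9, 0.1, 131.4]
wrist_force: [-0.8, -1.1, 2.5]
opening: 0.0074
[-1.79902526e+02  8.50577191e-02  1.31421348e+02] [-0.26103841 -0.01181678 -0.03807602] [ 13.72971159  16.23806335   8.03201194  81.84073106  -0.12061282
 -27.69151491]
```

View pics/c7.png

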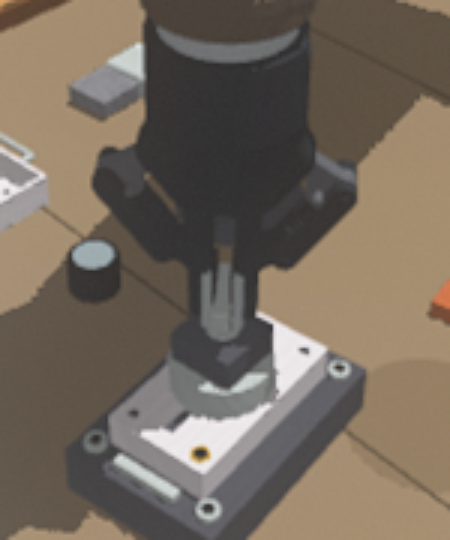

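The bar turned with the jaws. Now the twisting pull.

```bash

python3 -m handwheel '[[1,0,0,0.004,-6],[1,0,0,0.009,-12],[1,0,0,0.014,-18],[1,0,0,0.019,-24],[1,0,0,0.024,-30]]' 110
python3 -m handwheel '[[1,0,0,0.004,6],[1,0,0,0.009,12],[1,0,0,0.014,18],[1,0,0,0.019,24],[1,0,0,0.024,30]]' 110
python3 - <<'E'
from h import *
o=get_obs();print(o['torque'])
s=snap('scene','s7')
a=cv2.resize(s['color'][150:370,180:380],None,fx=3,fy=2.7);cv2.imwrite('pics/c8.png',a)
E
```

```text
time: 5.7
ee_pos: [0.6164, 0.1501, 0.1159]
tcp_rot: [-179.6, 0.1, 101.0]
wrist_force: [1.6, 0.1, -11.1]
opening: 0.0074
time: 6.2
ee_pos: [0.6162, 0.1502, 0.1395]
tcp_rot: [-179.5, 0.0, 131.2]
wrist_force: [-0.2, -0.6, -0.2]
opening: 0.0076
[-0.00627948  0.03533323 -0.00451719]
```

View pics/c8.png

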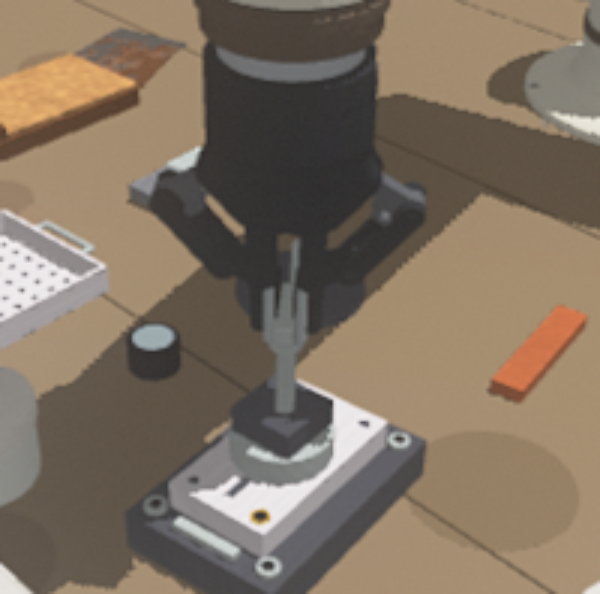

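The pin is out by 44 mm. Continuing straight up.

```bash

python3 -m handwheel '[[1,0,0,0.02,0],[1,0,0,0.04,0],[1,0,0,0.06,0],[1,0,0,0.085,0],[1,0,0,0.12,0]]' 110
python3 -m handwheel '[[1,0,0,0,0]]' 110
python3 - <<'E'
from h import *
o=get_obs();print(o['ee_pos'],o['tcp_rot'],o['q'])
s=snap('scene','s8');w=snap('wrist','w8')
a=cv2.resize(np.hstack([s['color'][100:370,180:380],w['color'][150:420,150:410]]),None,fx=1.7,fy=2);cv2.imwrite('pics/c9.png',a)
E
```

```text
time: 6.75
ee_pos: [0.6158, 0.1503, 0.2595]
tcp_rot: [-179.4, -0.0, 131.4]
wrist_force: [1.6, 0.3, -0.3]
opening: 0.0076
time: 6.85
ee_pos: [0.6167, 0.1506, 0.2642]
tcp_rot: [-179.7, 0.1, 131.2]
wrist_force: [0.5, 0.0, -0.4]
opening: 0.0076
[0.61668503 0.15064746 0.26415542] [-1.79747078e+02  1.32758393e-01  1.31182416e+02] [ 13.83280157  18.5844427   29.67900555 101.25822308  -0.23411484
 -27.34898667]
```

View pics/c9.png

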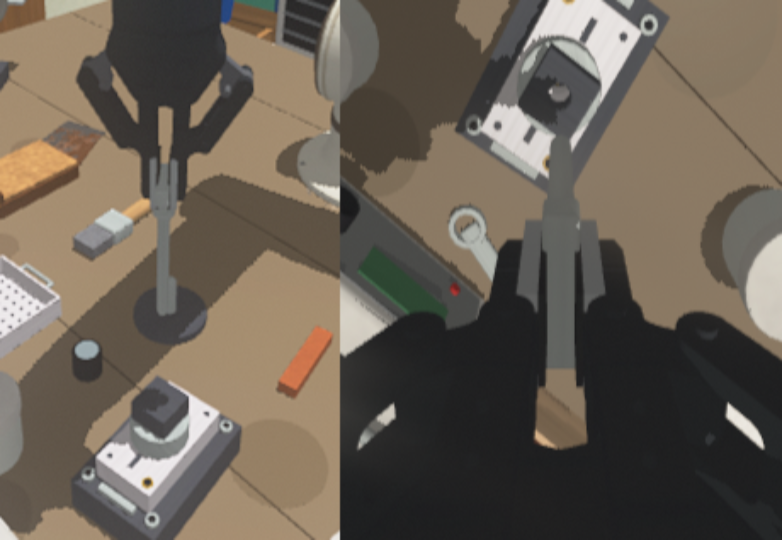

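The pin is clear and hanging straight, and the stack is undisturbed. Moving to the pin block.

```bash

python3 -m handwheel '[[1,-0.03,0.03,0,0],[1,-0.06,0.06,0,0],[1,-0.095,0.093,0,0],[1,-0.13,0.128,0,0],[1,-0.16,0.155,0,0]]' 110
python3 -m handwheel '[[1,-0.015,0.015,0,0],[1,-0.023,0.023,-0.02,0],[1,-0.023,0.024,-0.05,0],[1,-0.023,0.024,-0.075,0],[1,-0.023,0.024,-0.075,0]]' 110
python3 -m handwheel '[[1,0,0,0,0],[1,0,0,0,0]]' 110
python3 - <<'E'
from h import *
o=get_obs();print(o['ee_pos'],o['tcp_rot'],o['q'])
s=snap('scene','s9');w=snap('wrist','w9');t=snap('top','t9')
E
```

```text
time: 7.45
ee_pos: [0.4539, 0.3067, 0.2575]
tcp_rot: [-179.3, -0.1, 131.2]
wrist_force: [0.4, 0.9, -1.0]
opening: 0.0077
time: 7.95
ee_pos: [0.429, 0.3296, 0.1775]
tcp_rot: [-178.9, -0.1, 131.1]
wrist_force: [-0.7, 0.9, -1.0]
opening: 0.0074
time: 8.15
ee_pos: [0.429, 0.3294, 0.1777]
tcp_rot: [-178.9, -0.1, 131.1]
wrist_force: [-0.2, 0.6, -1.7]
opening: 0.0077
[0.42900618 0.32941324 0.17770369] [-1.78868152e+02 -8.81063698e-02  1.31073109e+02] [ 3.75096668e+01  4.10691177e+00  3.20157064e+00  9.02297945e+01
  1.75748550e-02 -3.56448638e+00]
```

View pics/w9.png

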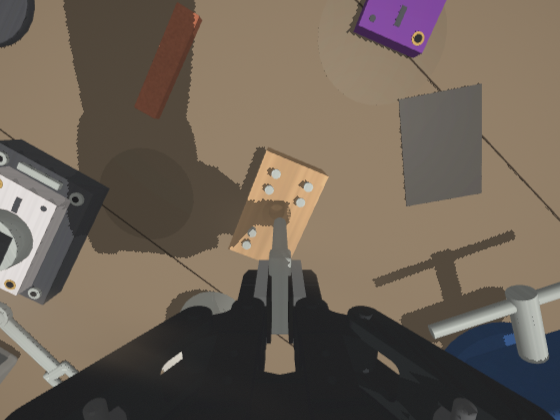

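View pics/s9.png

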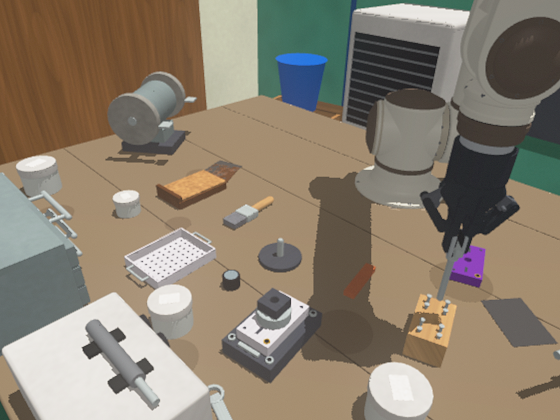

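```bash
python3 - <<'E'
from h import *
w=cv2.imread('pics/w9.png');s=cv2.imread('pics/s9.png')
a=cv2.resize(w[140:300,220:340],None,fx=3.6,fy=3.6,interpolation=2);b=cv2.resize(s[230:370,400:480],None,fx=4,fy=4.114,interpolation=2)
cv2.imwrite('pics/c10.png',cv2.convertScaleAbs(np.hstack([a,b]),alpha=1.4,beta=10))
E
```

```text
(no output)
```

View pics/c10.png

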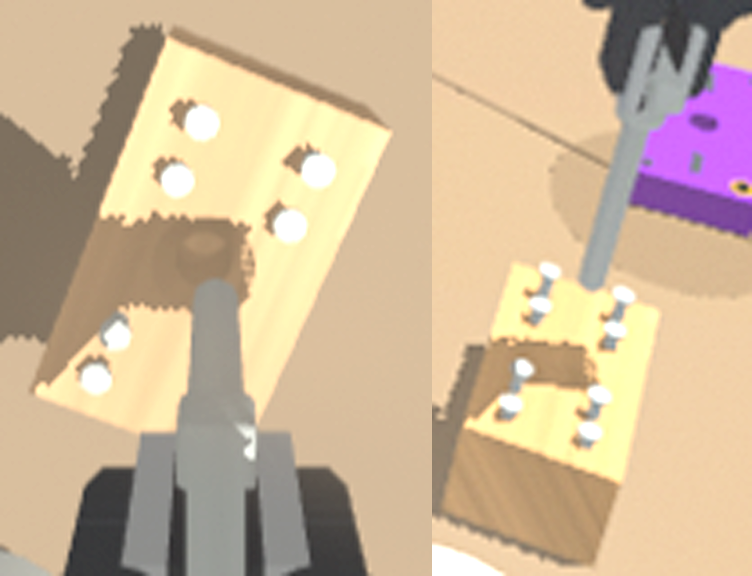

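```bash
python3 - <<'E'
from h import *
c=load('w9'); f=lambda X,Y,z:px2w(c,220+X/3.6-.4,140+Y/3.6-.4,z)
print('hole',f(209,258,.048), 'corners mid',(f(390,130,.048)+f(35,390,.048))/2,np.linalg.norm(f(390,130,.048)-f(35,390,.048)))
print('tip vis', f(216,285,.0861))
# front half of tip rim visible: predicted tip circle
z=.1777-.0916
for dx,dy in((0,0),): print(w2px(c,[.429,.3294,z]), 220+216/3.6,140+285/3.6)
c=load('s9'); g=lambda X,Y,z:px2w(c,400+(X-432)/4-.4,230+Y/4.114-.4,z)
print('scene tip',g(592,282,z))
for p in((515,262),(658,310),(618,480),(465,428)):print(g(*p,.048))
print('mid',np.mean([g(*p,.048) for p in((515,262),(658,310),(618,480),(465,428))],0))
E
```

```text
hole [0.43090396 0.32966571 0.048     ] corners mid [0.43264614 0.33029014 0.048     ] 0.1146330055710637
tip vis [0.42654866 0.32816486 0.0861    ]
[278.7577444  221.93693185] 280.0 219.16666666666669
scene tip [0.42496819 0.32876065 0.0861    ]
[0.39448656 0.28518284 0.048     ]
[0.37620594 0.34198878 0.048     ]
[0.47075032 0.37284213 0.048     ]
[0.49073755 0.31914367 0.048     ]
mid [0.43304509 0.32978935 0.048     ]
```

```bash

python3 -m handwheel '[[1,0.004,0.0008,-0.01,0],[1,0.004,0.0008,-0.02,0],[1,0.004,0.0008,-0.028,0],[1,0.004,0.0008,-0.028,0]]' 110
python3 - <<'E'
from h import *
o=get_obs();print(o['ee_pos'],o['tcp_rot'])
s=snap('scene','s10')['color'];w=snap('wrist','w10')['color'];t=snap('top','t10')['color']
a=cv2.resize(w[140:300,220:340],None,fx=3.6,fy=3.6,interpolation=2);b=cv2.resize(s[230:370,400:480],None,fx=4,fy=4.114,interpolation=2)
cv2.imwrite('pics/c11.png',cv2.convertScaleAbs(np.hstack([a,b]),alpha=1.4,beta=10))
E
```

```text
time: 8.7
ee_pos: [0.4328, 0.33, 0.1486]
tcp_rot: [-178.8, -0.1, 131.1]
wrist_force: [-0.4, -0.0, -0.9]
opening: 0.0077
[0.43283072 0.33000806 0.14855927] [-1.78815476e+02 -9.30364172e-02  1.31085845e+02]
```

View pics/c11.png

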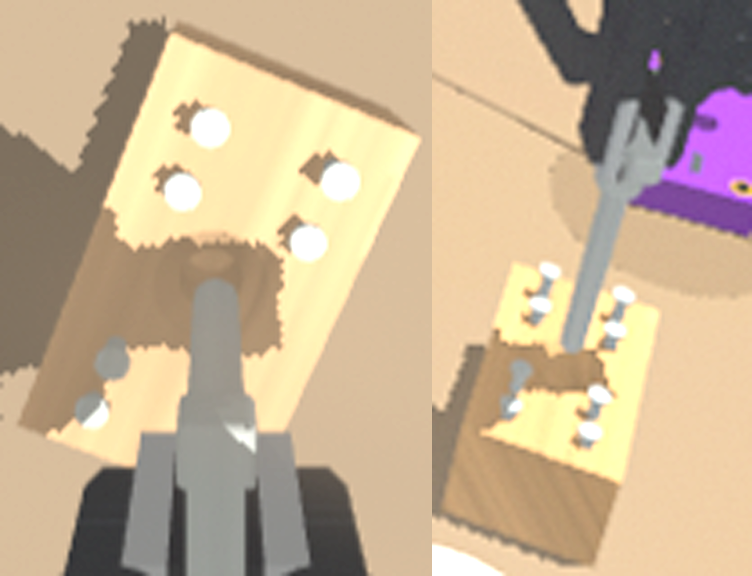

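```bash
python3 - <<'E'
from h import *
c=load('w10'); f=lambda X,Y,z:px2w(c,220+X/3.6-.4,140+Y/3.6-.4,z)
k=[f(172,32,.048),f(420,138,.048),f(20,425,.048)]
print('corners',k,'mid',(k[1]+k[2])/2,np.linalg.norm(k[0]-k[1]),np.linalg.norm(k[0]-k[2]))
print('hole',f(211,282,.048))
def circ(c,g,p,r,z):
    return [np.round(g(*w2px(c,[p[0]+r*np.cos(a),p[1]+r*np.sin(a),z]))) for a in np.arange(0,6.28,np.pi/4)]
wi=lambda u,v:np.array([(u-220+.4)*3.6,(v-140+.4)*3.6])
print('bevel pred',circ(c,wi,(.4325,.3305),.0135,.048));print('bore pred',circ(c,wi,(.4325,.3305),.0075,.042))
print('tip pred at TCP',circ(c,wi,(.4328,.3300),.005,.057))
img=cv2.imread('pics/w10.png');S=cv2.imread('pics/s10.png');cs=load('s10')
def draw(im,c,p,r,z,col):
    pts=np.array([w2px(c,[p[0]+r*np.cos(a),p[1]+r*np.sin(a),z])*8 for a in np.arange(0,6.28,.1)]);cv2.polylines(im,[np.round(pts+4).astype(int)],True,col,1)
def box(im,c,p,yaw,lx,ly,z,col):
    R2=np.array([[np.cos(yaw),-np.sin(yaw)],[np.sin(yaw),np.cos(yaw)]])
    pts=np.array([w2px(c,[*(np.array(p)+R2@np.array(q)),z])*8 for q in((lx,ly),(-lx,ly),(-lx,-ly),(lx,-ly))]);cv2.polylines(im,[np.round(pts+4).astype(int)],True,col,1)
out=[]
for im,c,(y0,y1,x0,x1) in((img,load('w10'),(140,240,225,345)),(S,cs,(285,355,400,470))):
    b=cv2.resize(cv2.convertScaleAbs(im,alpha=1.4,beta=10),None,fx=8,fy=8,interpolation=2)
    p=(.4335,.3300)
    box(b,c,p,np.radians(18.9),.05,.03,.048,(255,0,0));draw(b,c,p,.0135,.048,(255,0,0));draw(b,c,p,.0075,.042,(0,0,255));draw(b,c,(.4328,.33),.005,.057,(0,200,0))
    b=b[y0*8:y1*8,x0*8:x1*8];out.append(cv2.resize(b,(400,int(400*b.shape[0]/b.shape[1])) ))
h=max(o.shape[0] for o in out);out=[cv2.copyMakeBorder(o,0,h-o.shape[0],0,0,0) for o in out]
cv2.imwrite('pics/c12.png',np.hstack(out))
E
```

```text
corners [array([0.39541978, 0.28581203, 0.048     ]), array([0.37678069, 0.34244076, 0.048     ]), array([0.48975473, 0.31809622, 0.048     ])] mid [0.43326771 0.33026849 0.048     ] 0.059617351000739345 0.09970632726272025
hole [0.43257526 0.32924016 0.048     ]
bevel pred [array([177., 327.]), array([219., 340.]), array([259., 321.]), array([274., 281.]), array([254., 243.]), array([211., 229.]), array([171., 248.]), array([157., 289.])]
bore pred [array([195., 301.]), array([217., 308.]), array([239., 298.]), array([247., 276.]), array([236., 255.]), array([213., 247.]), array([191., 258.]), array([184., 280.])]
tip pred at TCP [array([198., 312.]), array([214., 318.]), array([230., 310.]), array([235., 295.]), array([228., 280.]), array([211., 275.]), array([196., 282.]), array([191., 298.])]
```

View pics/c12.png

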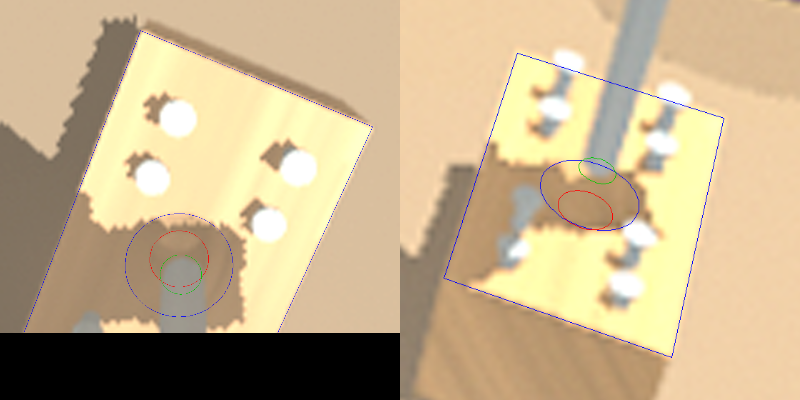

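The block model at (0.4335, 0.330), yaw 18.9°, fits both views, and the tip lies within ~2 mm of the hole's axis. Lowering in stages and watching the force.

```bash

python3 -m handwheel '[[1,0.001,0,-0.005,0],[1,0.001,0,-0.01,0],[1,0.001,0,-0.015,0],[1,0.001,0,-0.018,0]]' 110
python3 -m handwheel '[[1,0,0,-0.006,0],[1,0,0,-0.012,0],[1,0,0,-0.017,0],[1,0,0,-0.022,0],[1,0,0,-0.025,0]]' 110
```

```text
time: 9.25
ee_pos: [0.4342, 0.3304, 0.1318]
tcp_rot: [-178.9, -0.1, 131.1]
wrist_force: [0.2, -0.1, -0.5]
opening: 0.0073
time: 9.75
ee_pos: [0.4341, 0.3303, 0.1062]
tcp_rot: [-178.9, -0.1, 131.1]
wrist_force: [0.4, 0.0, -1.7]
opening: 0.0071
```

```bash

python3 -m handwheel '[[1,0,0,-0.003,0],[1,0,0,-0.005,0],[1,0,0,-0.0055,0],[1,0,0,-0.0055,0]]' 60
python3 -m handwheel '[[1,0,0,-0.001,0],[1,0,0,-0.001,0]]' 30
python3 - <<'E'
from h import *
s=snap('scene','s11')['color']
cv2.imwrite('pics/c13.png',cv2.resize(s[180:380,350:530],None,fx=3,fy=3,interpolation=2))
E
```

```text
time: 10.15
ee_pos: [0.4341, 0.3303, 0.1008]
tcp_rot: [-178.9, -0.1, 131.1]
wrist_force: [0.2, -0.3, -0.4]
opening: 0.0073
time: 10.35
ee_pos: [0.4342, 0.3303, 0.0998]
tcp_rot: [-178.9, -0.1, 131.1]
wrist_force: [0.0, 0.1, -0.4]
opening: 0.0074
```

View pics/c13.png

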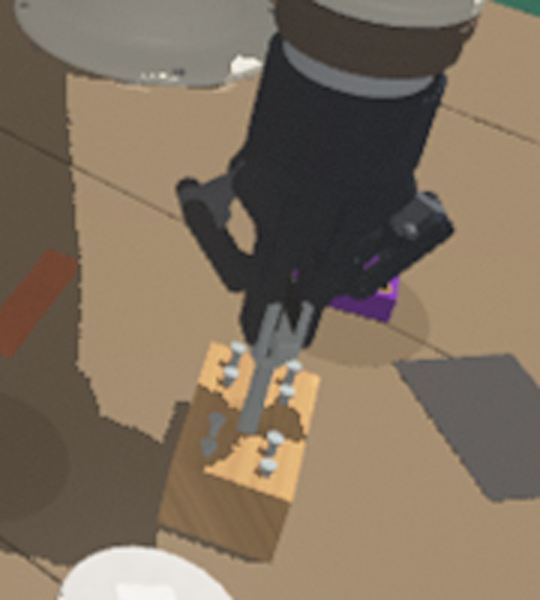

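```bash

python3 -m handwheel '[[1,0,0,-0.0015,0],[1,0,0,-0.0015,0]]' 30
python3 -m handwheel '[[1,0,0,-0.0015,0],[1,0,0,-0.0015,0]]' 30
```

```text
time: 10.6
ee_pos: [0.4346, 0.3307, 0.0996]
tcp_rot: [-179.0, -0.1, 131.1]
wrist_force: [-0.9, -0.2, 5.5]
opening: 0.0073
time: 10.8
ee_pos: [0.4349, 0.3309, 0.0995]
tcp_rot: [-179.1, -0.1, 131.1]
wrist_force: [-1.0, -1.5, 8.2]
opening: 0.0077
```

The pin is on the floor of the hole: contact came at z = 0.0996, as predicted. Releasing slowly.

```bash

python3 -m handwheel '[[0.85,0,0,0.001,0],[0.8,0,0,0.001,0],[0.7,0,0,0.001,0],[0.5,0,0,0.001,0],[0.3,0,0,0.001,0]]' 20
python3 -m handwheel '[[0.3,0,0,0.0,0],[0.3,0,0,0.02,0],[0.3,0,0,0.05,0],[0.3,0,0,0.08,0],[0.3,0,0,0.12,0]]' 20
python3 - <<'E'
from h import *
s=snap('scene','s12')['color'];w=snap('wrist','w12')['color']
cv2.imwrite('pics/c14.png',np.hstack([cv2.resize(s[180:380,390:530],None,fx=2.5,fy=2.5,interpolation=2),cv2.resize(w[120:320,200:360],None,fx=2.5,fy=2.5)]))
E
```

```text
time: 11.3
ee_pos: [0.4348, 0.3309, 0.1003]
tcp_rot: [-179.1, -0.1, 131.1]
wrist_force: [0.3, -0.4, 0.5]
opening: 0.054
time: 11.8
ee_pos: [0.4343, 0.3305, 0.2203]
tcp_rot: [-179.0, -0.1, 131.1]
wrist_force: [1.0, 0.5, 0.6]
opening: 0.06
```

View pics/c14.png

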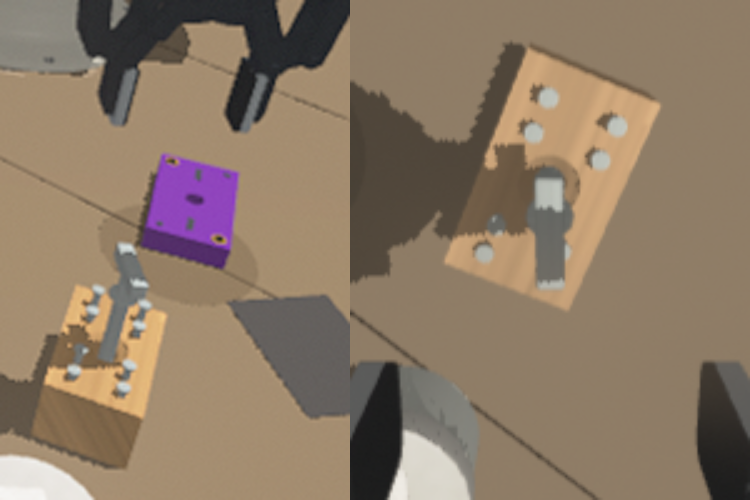

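The pin stands in the hole. Back to the stack for the cap.

```bash

python3 -m handwheel '[[0,0.034,-0.033,0.01,-6.5],[0,0.068,-0.066,0.01,-13],[0,0.102,-0.1,0.01,-20],[0,0.137,-0.135,0.0,-26],[0,0.17,-0.167,-0.02,-32]]' 20
python3 -m handwheel '[[0,0.014,-0.013,-0.02,0],[0,0.014,-0.013,-0.04,0],[0,0.014,-0.013,-0.04,0],[0,0.014,-0.013,-0.04,0]]' 20
python3 - <<'E'
from h import *
o=get_obs();print(o['ee_pos'],o['tcp_rot'])
s=snap('scene','s13')['color'];w=snap('wrist','w13')['color']
cv2.imwrite('pics/c15.png',np.hstack([cv2.resize(s[260:380,215:325],None,fx=4,fy=4,interpolation=2),cv2.resize(w[110:350,170:350],None,fx=2,fy=2)]))
E
```

```text
time: 12.4
ee_pos: [0.6074, 0.1635, 0.2066]
tcp_rot: [-179.7, -0.1, 98.8]
wrist_force: [0.4, 0.2, 0.4]
opening: 0.0854
time: 12.8
ee_pos: [0.621, 0.1506, 0.1666]
tcp_rot: [-179.6, -0.1, 98.8]
wrist_force: [-0.4, 0.9, 0.1]
opening: 0.0854
[0.62103549 0.15063103 0.16657217] [-1.79640111e+02 -5.97073712e-02  9.88436637e+01]
```

View pics/c15.png

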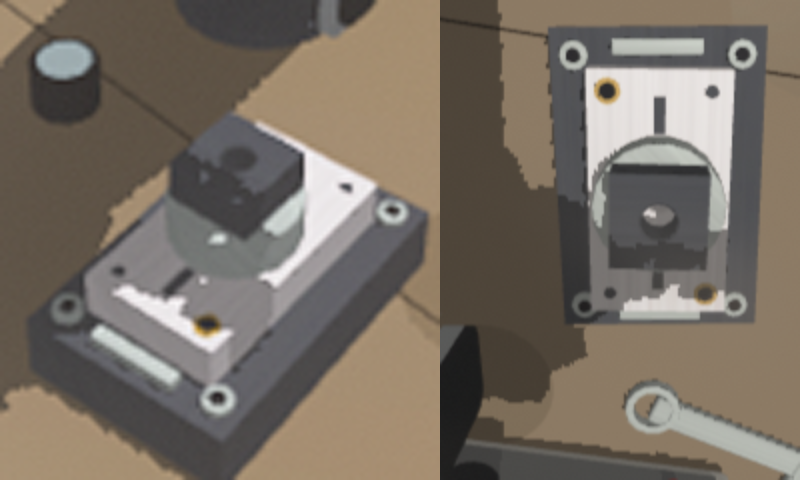

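```bash
cat >> h.py <<'E'
class Ov:
    def __init__(s,f,S=8):
        s.S=S;s.c=load(f);s.im=cv2.resize(cv2.convertScaleAbs(cv2.imread(f'pics/{f}.png'),alpha=1.4,beta=10),None,fx=S,fy=S,interpolation=2)
    def poly(s,P,col):
        pts=np.array([w2px(s.c,p) for p in P])*s.S+s.S/2; cv2.polylines(s.im,[np.round(pts).astype(int)],True,col,1)
    def circ(s,p,r,z,col=(0,0,255)):
        s.poly([[p[0]+r*np.cos(a),p[1]+r*np.sin(a),z] for a in np.arange(0,6.28,.1)],col)
    def box(s,p,yaw,lx,ly,z,col=(255,0,0)):
        y=np.radians(yaw);M=np.array([[np.cos(y),-np.sin(y)],[np.sin(y),np.cos(y)]])
        s.poly([[*(np.array(p)+M@np.array(q)),z] for q in((lx,ly),(-lx,ly),(-lx,-ly),(lx,-ly))],col)
    def crop(s,p,z,w=40,out=400):
        u,v=w2px(s.c,[*p,z])*s.S; k=w*s.S; H,W=s.im.shape[:2]
        x0=int(np.clip(u-k,0,W-2*k));y0=int(np.clip(v-k,0,H-2*k)); return cv2.resize(s.im[y0:y0+2*k,x0:x0+2*k],(out,out),interpolation=cv2.INTER_AREA)
E
python3 - <<'E'
from h import *
out=[]
for f,w in(('w13',80),('s13',50)):
    o=Ov(f);p=(.6185,.1508);o.box(p,9.1,.019,.019,.088);o.box(p,9.1,.055,.031,.05,(0,200,0));o.circ(p,.007,.088);o.circ(p,.028,.07);o.box(p,9.1,.072,.048,.03,(0,255,255));out.append(o.crop(p,.06,w))
cv2.imwrite('pics/c16.png',np.hstack(out))
E
```

```text
(no output)
```

View pics/c16.png

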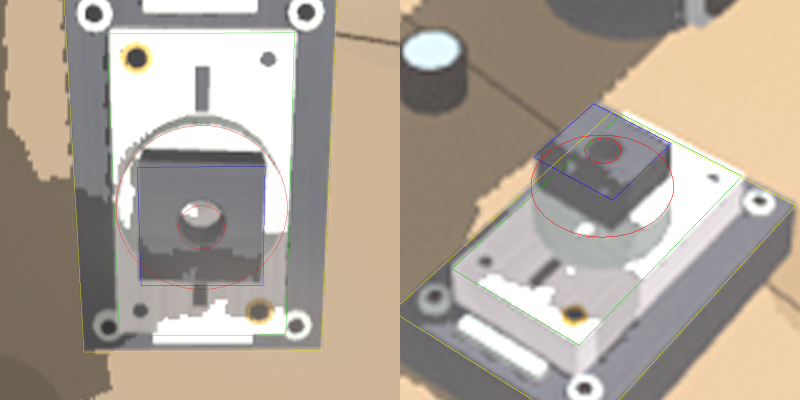

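Cap and plate fit the model (0.618, 0.151, 9°) within ~2 mm. Descending on the cap with the jaws across its y.

```bash

python3 -m handwheel '[[0,-0.0035,0,-0.03,0.2],[0,-0.0035,0,-0.055,0.2],[0,-0.0035,0,-0.075,0.2],[0,-0.0035,0,-0.091,0.2],[0,-0.0035,0,-0.091,0.2]]' 30
python3 -m handwheel '[[0.4,0,0,-0.001,0],[0.5,0,0,-0.001,0],[0.6,0,0,-0.001,0],[0.7,0,0,-0.001,0],[0.7,0,0,-0.001,0]]' 30
python3 -m handwheel '[[0.8,0,0,0,0],[0.8,0,0,0,0],[0.8,0,0,0,0]]' 40
```

```text
time: 13.4
ee_pos: [0.6171, 0.1516, 0.0761]
tcp_rot: [-179.7, -0.1, 99.1]
wrist_force: [0.0, 1.1, -1.1]
opening: 0.0851
time: 13.9
ee_pos: [0.6177, 0.1517, 0.0765]
tcp_rot: [-179.8, -0.1, 99.1]
wrist_force: [-0.5, -0.3, 6.3]
opening: 0.037
time: 14.2
ee_pos: [0.6178, 0.1517, 0.0765]
tcp_rot: [-179.8, -0.1, 99.1]
wrist_force: [-0.2, -0.0, 1.4]
opening: 0.037
```

```bash

python3 -m handwheel '[[0.8,0,0,0,0],[0.8,0,0,0.005,0],[0.8,0,0,0.015,0],[0.8,0,0,0.03,0],[0.8,0,0,0.05,0]]' 60
python3 - <<'E'
from h import *
o=get_obs();print(o['ee_pos'],o['tcp_rot'])
s=snap('scene','s14')['color'];w=snap('wrist','w14')['color']
cv2.imwrite('pics/c17.png',np.hstack([cv2.resize(s[160:380,205:345],None,fx=2.2,fy=2.2,interpolation=2),cv2.resize(w[110:350,170:390],None,fx=2,fy=2.017)]))
E
```

```text
time: 14.7
ee_pos: [0.6175, 0.1517, 0.1274]
tcp_rot: [-179.8, -0.1, 99.1]
wrist_force: [0.2, -0.3, -1.5]
opening: 0.0368
[0.61747732 0.15168915 0.12743023] [-1.79763087e+02 -7.07689639e-02  9.91386018e+01]
```

View pics/c17.png

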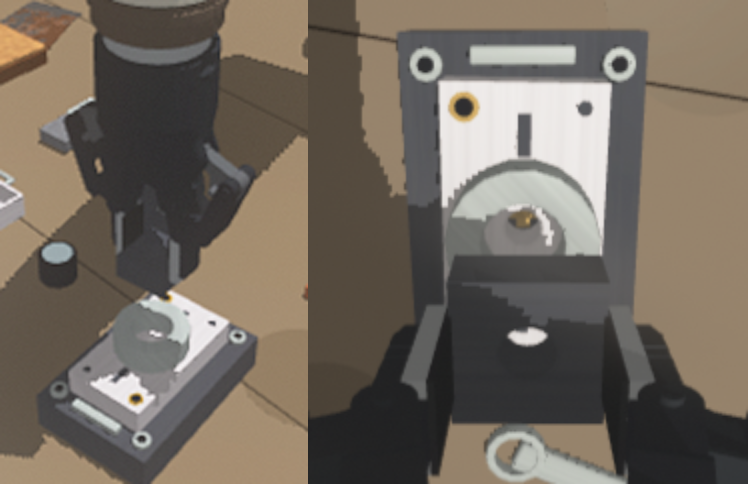

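The cap is held level and the ring stayed put. Moving over the wash pan.

```bash

python3 -m handwheel '[[0.8,0,-0.01,0.04,0],[0.8,0.002,-0.05,0.06,-1],[0.8,0.004,-0.095,0.06,-2],[0.8,0.006,-0.14,0.06,-3],[0.8,0.007,-0.185,0.06,-4]]' 60
python3 -m handwheel '[[0.8,0.001,-0.04,0,0],[0.8,0.002,-0.08,0,0],[0.8,0.002,-0.105,0,0],[0.8,0.002,-0.105,0,0],[0.8,0.002,-0.105,0,0]]' 60
python3 - <<'E'
from h import *
o=get_obs();print(o['ee_pos'],o['tcp_rot'])
snap('scene','s15')['color'];w=snap('wrist','w15')['color']
out=[]
for f,w in(('w15',140),('s15',60)):
    o=Ov(f,5);p=(.626,-.138);o.box(p,5,.07,.056,.024);o.box(p,5,.067,.053,.003,(0,200,0));out.append(o.crop(p,.01,w))
cv2.imwrite('pics/c18.png',np.hstack(out))
E
```

```text
time: 15.3
ee_pos: [0.6262, -0.0345, 0.1907]
tcp_rot: [179.9, -0.1, 95.1]
wrist_force: [0.5, 0.2, -1.3]
opening: 0.0361
time: 15.8
ee_pos: [0.6281, -0.1398, 0.1903]
tcp_rot: [179.9, -0.1, 95.1]
wrist_force: [-0.4, -0.2, -1.9]
opening: 0.036
[ 0.62808517 -0.13977607  0.19033689] [ 1.79876899e+02 -1.19772472e-01  9.50534556e+01]
```

View pics/c18.png

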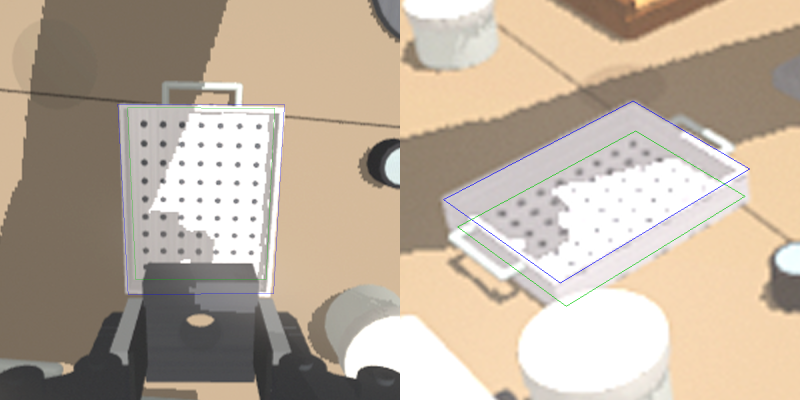

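The pan model fits within ~3 mm. Lowering the cap into it.

```bash

python3 -m handwheel '[[0.8,-0.002,0.003,-0.03,0],[0.8,-0.002,0.003,-0.06,0],[0.8,-0.002,0.003,-0.09,0],[0.8,-0.002,0.003,-0.12,0],[0.8,-0.002,0.003,-0.14,0]]' 60
python3 -m handwheel '[[0.8,0,0,-0.012,0],[0.8,0,0,-0.022,0],[0.8,0,0,-0.032,0],[0.8,0,0,-0.034,0],[0.8,0,0,-0.034,0]]' 60
```

```text
time: 16.4
ee_pos: [0.6255, -0.1338, 0.0483]
tcp_rot: [180.0, -0.2, 95.3]
wrist_force: [0.4, -0.1, -2.3]
opening: 0.0363
time: 16.9
ee_pos: [0.6257, -0.1338, 0.0145]
tcp_rot: [180.0, -0.1, 95.3]
wrist_force: [-0.0, -0.4, -1.2]
opening: 0.0362
```

```bash

python3 -m handwheel '[[0.8,0,0,-0.002,0],[0.8,0,0,-0.004,0],[0.8,0,0,-0.004,0]]' 60
python3 -m handwheel '[[0.8,0,0,-0.0015,0],[0.8,0,0,-0.0015,0]]' 40
python3 - <<'E'
from h import *
snap('scene','s16');w=snap('wrist','w16')['color']
out=[]
for f,w in(('w16',110),('s16',60)):
    o=Ov(f,5);p=(.626,-.136);out.append(o.crop(p,.01,w))
cv2.imwrite('pics/c19.png',np.hstack(out))
E
```

```text
time: 17.2
ee_pos: [0.6257, -0.1339, 0.0106]
tcp_rot: [179.9, -0.1, 95.3]
wrist_force: [-0.3, 0.2, -1.0]
opening: 0.0363
time: 17.4
ee_pos: [0.6259, -0.134, 0.0097]
tcp_rot: [179.9, -0.1, 95.3]
wrist_force: [-0.7, -0.1, 1.2]
opening: 0.0363
```

View pics/c19.png

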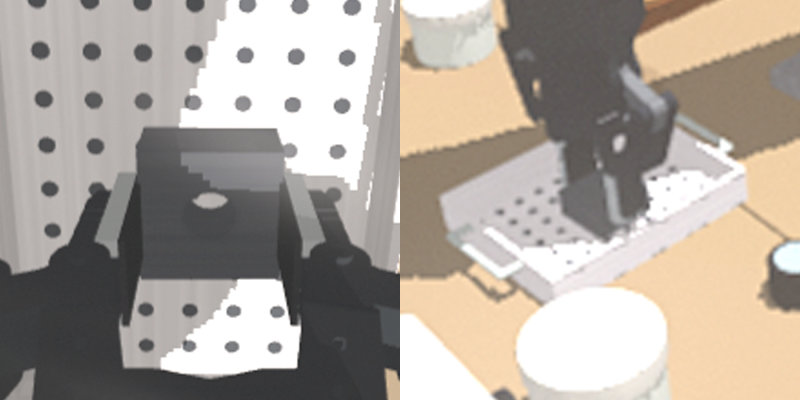

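Contact is starting at the expected height (0.0097). Releasing with a limited opening, then lifting off.

```bash

python3 -m handwheel '[[0.8,0,0,-0.001,0],[0.5,0,0,-0.001,0],[0.42,0,0,-0.0005,0],[0.42,0,0,0,0],[0.42,0,0,0,0]]' 20
python3 -m handwheel '[[0.42,0,0,0.01,0],[0.42,0,0,0.03,0],[0.42,0,0,0.06,0],[0.42,0,0,0.1,0],[0.42,0,0,0.14,0]]' 20
python3 - <<'E'
from h import *
snap('scene','s17');w=snap('wrist','w17')['color'];snap('top','t17')
out=[]
for f,w in(('w17',110),('s17',60)):
    o=Ov(f,5);p=(.626,-.136);o.box((.624,-.134),5,.019,.019,.021);o.box((.624,-.134),5,.019,.019,.003,(0,200,0));out.append(o.crop(p,.01,w))
cv2.imwrite('pics/c20.png',np.hstack(out))
E
```

```text
time: 18.0
ee_pos: [0.626, -0.134, 0.0096]
tcp_rot: [179.9, -0.1, 95.3]
wrist_force: [1.1, -0.9, -0.1]
opening: 0.0495
time: 18.5
ee_pos: [0.6256, -0.1339, 0.1516]
tcp_rot: [179.9, -0.1, 95.3]
wrist_force: [1.8, 0.3, -0.3]
opening: 0.0495
```

View pics/c20.png

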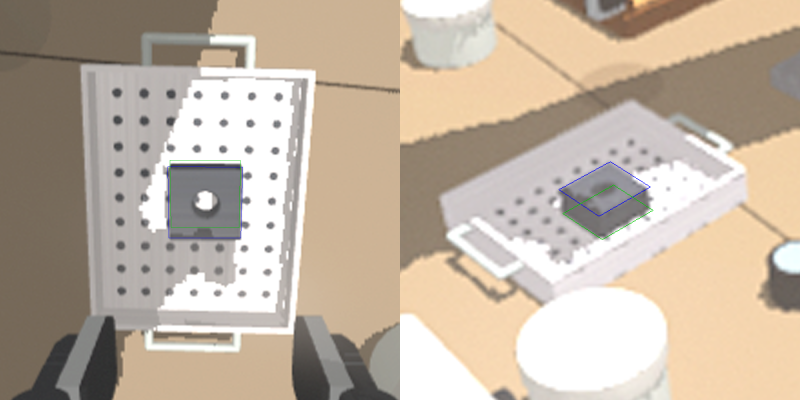

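The cap lies flat in the middle of the pan. Back to the stack for the ring.

```bash

python3 -m handwheel '[[0,0,0.02,0.03,0],[0,-0.002,0.06,0.04,1],[0,-0.004,0.105,0.04,2],[0,-0.005,0.15,0.04,3],[0,-0.006,0.19,0.03,4]]' 30
python3 -m handwheel '[[0,0,0.045,-0.01,0],[0,-0.001,0.085,-0.03,0],[0,-0.001,0.095,-0.05,0],[0,-0.001,0.096,-0.05,0],[0,-0.001,0.096,-0.05,0]]' 30
python3 - <<'E'
from h import *
o=get_obs();print(o['ee_pos'],o['tcp_rot'])
snap('scene','s18');w=snap('wrist','w18')['color']
out=[]
for f,w in(('w18',90),('s18',50)):
    o=Ov(f,5);p=(.6175,.151);o.circ(p,.028,.07);o.circ(p,.015,.07);o.box(p,9.1,.055,.031,.05);o.circ(p,.007,.05);out.append(o.crop(p,.05,w))
cv2.imwrite('pics/c21.png',np.hstack(out))
E
```

```text
time: 19.15
ee_pos: [0.6214, 0.0577, 0.1845]
tcp_rot: [179.5, -0.0, 99.3]
wrist_force: [1.8, -0.2, -0.8]
opening: 0.0855
time: 19.65
ee_pos: [0.62, 0.1533, 0.1342]
tcp_rot: [179.6, -0.0, 99.3]
wrist_force: [-0.0, -0.3, 0.6]
opening: 0.085
[0.61997859 0.15333645 0.13422373] [ 1.79565383e+02 -9.15037715e-03  9.93389130e+01]
```

View pics/c21.png

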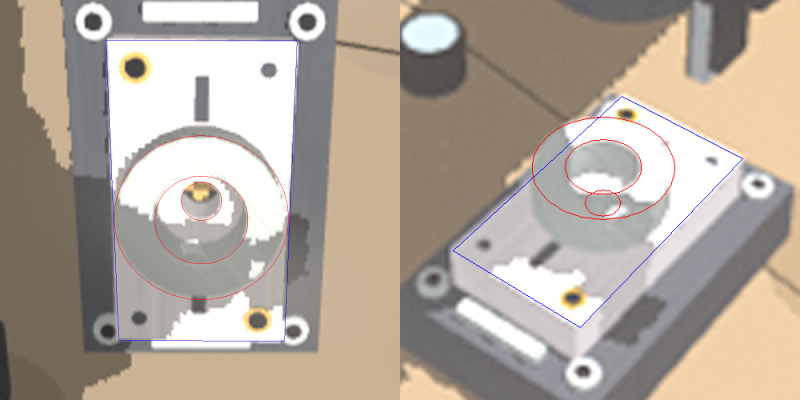

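The ring fits the model at (0.6175, 0.151). Descending.

```bash

python3 -m handwheel '[[0,-0.0025,-0.0023,-0.02,0],[0,-0.0025,-0.0023,-0.04,0],[0,-0.0025,-0.0023,-0.06,0],[0,-0.0025,-0.0023,-0.08,0],[0,-0.0025,-0.0023,-0.081,0]]' 30
python3 -m handwheel '[[0.25,0,0,0,0],[0.35,0,0,0,0],[0.45,0,0,0,0],[0.55,0,0,0,0],[0.6,0,0,0,0]]' 30
python3 -m handwheel '[[0.6,0,0,0,0],[0.6,0,0,0,0],[0.6,0,0,0.003,0],[0.6,0,0,0.01,0],[0.6,0,0,0.02,0]]' 60
python3 - <<'E'
from h import *
snap('scene','s19');w=snap('wrist','w19')['color']
out=[]
for f,w in(('w19',100),('s19',60)):
    o=Ov(f,5);p=(.6175,.151);out.append(o.crop(p,.08,w))
cv2.imwrite('pics/c22.png',np.hstack(out))
E
```

```text
time: 20.25
ee_pos: [0.6176, 0.1488, 0.0531]
tcp_rot: [179.6, -0.0, 99.2]
wrist_force: [-0.7, -0.1, -0.0]
opening: 0.0856
time: 20.75
ee_pos: [0.6185, 0.1487, 0.0553]
tcp_rot: [179.4, 0.0, 99.1]
wrist_force: [-0.8, -1.8, 6.8]
opening: 0.0544
time: 21.25
ee_pos: [0.6182, 0.1487, 0.0754]
tcp_rot: [179.5, 0.0, 99.1]
wrist_force: [0.6, -0.3, -3.5]
opening: 0.0535
```

View pics/c22.png

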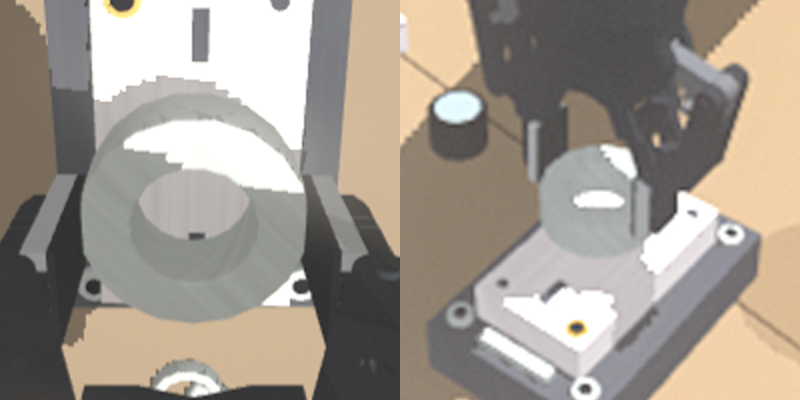

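The ring is held level. Moving to a point short of the post and looking.

```bash

python3 -m handwheel '[[0.6,0,0,0.03,0],[0.6,-0.01,-0.01,0.06,0],[0.6,-0.04,-0.035,0.075,0],[0.6,-0.075,-0.065,0.075,0],[0.6,-0.105,-0.092,0.075,0]]' 60
python3 -m handwheel '[[0.6,-0.03,-0.028,0,0],[0.6,-0.053,-0.048,0,0],[0.6,-0.053,-0.049,0,0],[0.6,-0.053,-0.049,0,0]]' 60
python3 - <<'E'
from h import *
o=get_obs();print(o['ee_pos'],o['tcp_rot'],o['q'])
snap('scene','s20');w=snap('wrist','w20')['color']
for f,w,n in(('w20',150,'a'),('s20',60,'b')):
    o=Ov(f,4);p=(.4595,.0075);o.circ(p,.045,.01);o.circ(p,.007,.01);o.circ(p,.005,.05,(0,200,0));cv2.imwrite('pics/c23%s.png'%n,o.crop(p,.08,w))
cv2.imwrite('pics/c23.png',np.hstack([cv2.imread('pics/c23a.png'),cv2.imread('pics/c23b.png')]))
E
```

```text
time: 21.85
ee_pos: [0.5133, 0.0562, 0.1532]
tcp_rot: [179.2, 0.0, 99.2]
wrist_force: [0.2, -0.2, -2.9]
opening: 0.0533
time: 22.25
ee_pos: [0.4605, 0.0068, 0.1538]
tcp_rot: [179.1, 0.0, 99.1]
wrist_force: [0.6, 0.0, -2.7]
opening: 0.0533
[0.46047982 0.00684128 0.15384884] [1.79072556e+02 1.48989623e-02 9.91071660e+01] [  0.77714675  -9.0872853  -12.15703439  86.01043164   0.1196175
  -8.32917968]
```

View pics/c23.png

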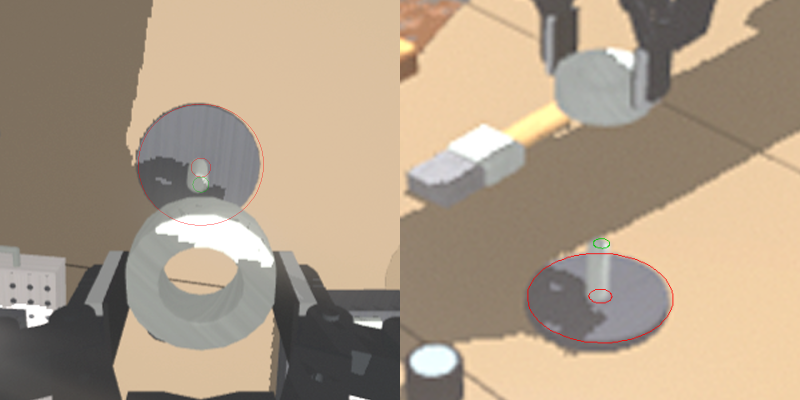

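The post fits (0.4595, 0.0065) in both views and the ring is over it within ~1 mm. Lowering to just above the post top and checking.

```bash

python3 -m handwheel '[[0.6,-0.0003,-0.0003,-0.03,0],[0.6,-0.0003,-0.0003,-0.06,0],[0.6,-0.0003,-0.0003,-0.08,0],[0.6,-0.0003,-0.0003,-0.09,0],[0.6,-0.0003,-0.0003,-0.09,0]]' 60
python3 - <<'E'
from h import *
snap('scene','s21');w=snap('wrist','w21')['color']
for f,w,n in(('w21',110,'a'),('s21',50,'b')):
    o=Ov(f,4);p=(.4595,.0065);o.circ(p,.015,.058+.02);o.circ(p,.028,.058+.02);o.circ(p,.005,.05,(0,200,0));cv2.imwrite('pics/c24%s.png'%n,o.crop(p,.05,w))
cv2.imwrite('pics/c24.png',np.hstack([cv2.imread('pics/c24a.png'),cv2.imread('pics/c24b.png')]))
E
```

```text
time: 22.85
ee_pos: [0.4602, 0.0077, 0.0621]
tcp_rot: [179.3, -0.0, 99.2]
wrist_force: [-0.1, -0.4, -2.4]
opening: 0.0531
```

View pics/c24.png

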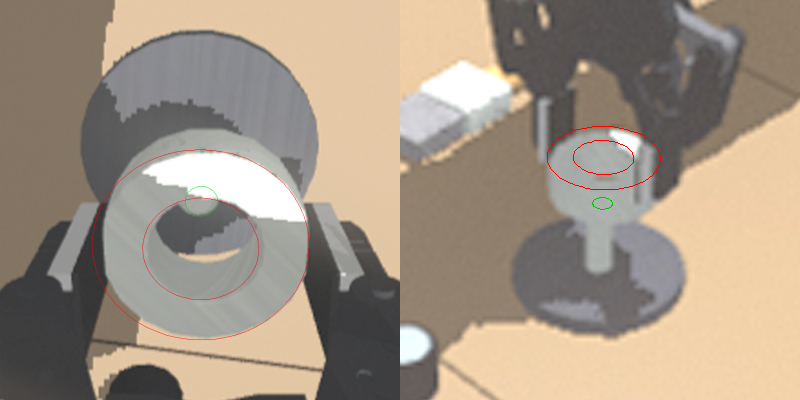

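```bash

python3 -m handwheel '[[0.6,-0.0005,-0.0008,-0.004,0],[0.6,-0.0005,-0.0008,-0.008,0],[0.6,-0.0005,-0.0008,-0.012,0],[0.6,-0.0005,-0.0008,-0.015,0],[0.6,-0.0005,-0.0008,-0.018,0]]' 60
python3 -m handwheel '[[0.6,0,0,-0.006,0],[0.6,0,0,-0.012,0],[0.6,0,0,-0.018,0],[0.6,0,0,-0.022,0],[0.6,0,0,-0.025,0]]' 60
```

```text
time: 23.45
ee_pos: [0.4607, 0.0067, 0.0459]
tcp_rot: [179.1, 0.0, 99.2]
wrist_force: [-0.2, 0.1, -3.1]
opening: 0.0532
time: 23.95
ee_pos: [0.4605, 0.0067, 0.0203]
tcp_rot: [179.1, 0.0, 99.2]
wrist_force: [-0.6, 0.4, -3.0]
opening: 0.0533
```

```bash

python3 -m handwheel '[[0.6,0,0,-0.002,0],[0.6,0,0,-0.0035,0],[0.6,0,0,-0.0035,0]]' 40
python3 -m handwheel '[[0.6,0,0,-0.0015,0],[0.6,0,0,-0.0015,0]]' 40
python3 - <<'E'
from h import *
snap('scene','s22')
o=Ov('s22',4);p=(.4595,.0065);cv2.imwrite('pics/c25.png',o.crop(p,.05,50))
E
```

```text
time: 24.25
ee_pos: [0.4605, 0.0067, 0.0167]
tcp_rot: [179.1, 0.0, 99.2]
wrist_force: [-0.4, -0.6, -2.5]
opening: 0.0532
time: 24.45
ee_pos: [0.4608, 0.0067, 0.0157]
tcp_rot: [179.1, 0.0, 99.2]
wrist_force: [-0.6, -0.8, 0.3]
opening: 0.0532
```

View pics/c25.png

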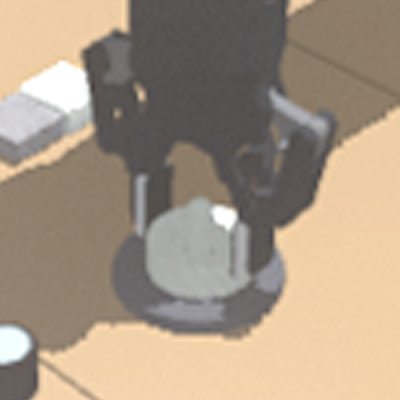

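The post is through the ring and there is contact at 0.0157, as expected. Releasing.

```bash

python3 -m handwheel '[[0.6,0,0,-0.001,0],[0.4,0,0,-0.001,0],[0.2,0,0,0,0],[0.1,0,0,0.0,0],[0.1,0,0,0,0]]' 20
python3 -m handwheel '[[0.1,0,0,0.01,0],[0.1,0,0,0.03,0],[0.1,0,0,0.06,0],[0.1,0,0,0.1,0],[0.1,0,0,0.14,0]]' 20
python3 - <<'E'
from h import *
snap('scene','s23');w=snap('wrist','w23')['color']
for f,w,n in(('w23',110,'a'),('s23',50,'b')):
    o=Ov(f,4);p=(.4595,.0065);cv2.imwrite('pics/c26%s.png'%n,o.crop(p,.05,w))
cv2.imwrite('pics/c26.png',np.hstack([cv2.imread('pics/c26a.png'),cv2.imread('pics/c26b.png')]))
E
```

```text
time: 25.0
ee_pos: [0.4609, 0.0067, 0.0157]
tcp_rot: [179.1, 0.0, 99.2]
wrist_force: [-0.4, -0.2, 0.1]
opening: 0.077
time: 25.5
ee_pos: [0.4605, 0.0067, 0.1576]
tcp_rot: [179.1, 0.0, 99.2]
wrist_force: [1.0, 0.7, 0.3]
opening: 0.077
```

View pics/c26.png

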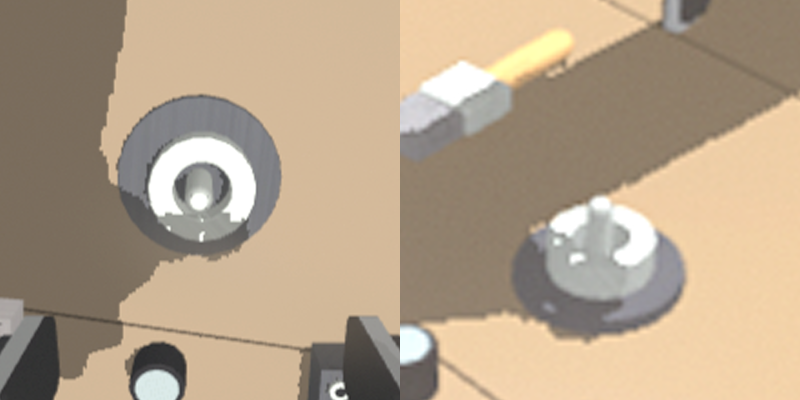

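The ring lies on the foot with the post through it. Last comes the plate.

```bash

python3 -m handwheel '[[0,0.03,0.028,0.02,0],[0,0.06,0.055,0.02,0],[0,0.095,0.085,0.02,0],[0,0.13,0.118,0.0,0],[0,0.15,0.14,-0.02,0]]' 30
python3 -m handwheel '[[0,0.006,0.004,-0.015,0],[0,0.006,0.004,-0.03,0],[0,0.006,0.004,-0.03,0],[0,0.006,0.004,-0.03,0]]' 30
python3 - <<'E'
from h import *
o=get_obs();print(o['ee_pos'],o['tcp_rot'])
snap('scene','s24');w=snap('wrist','w24')['color']
out=[]
for f,w in(('w24',90),('s24',50)):
    o=Ov(f,5);p=(.6175,.151);o.box(p,9.1,.055,.031,.05);o.circ(p,.007,.05);out.append(o.crop(p,.05,w))
cv2.imwrite('pics/c27.png',np.hstack(out))
E
```

```text
time: 26.1
ee_pos: [0.6151, 0.1487, 0.1414]
tcp_rot: [178.5, 0.1, 99.2]
wrist_force: [0.1, -0.5, -0.7]
opening: 0.0852
time: 26.5
ee_pos: [0.6205, 0.1517, 0.1121]
tcp_rot: [178.5, 0.1, 99.2]
wrist_force: [0.1, -0.7, 1.0]
opening: 0.0853
[0.62051533 0.15172041 0.11210103] [1.78506355e+02 7.47868961e-02 9.91903575e+01]
```

View pics/c27.png

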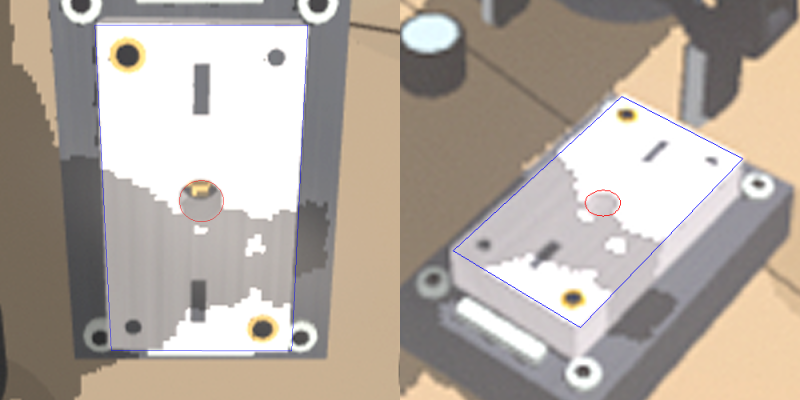

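```bash

python3 -m handwheel '[[0,-0.003,-0.0007,-0.02,0],[0,-0.003,-0.0007,-0.04,0],[0,-0.003,-0.0007,-0.06,0],[0,-0.003,-0.0007,-0.075,0],[0,-0.003,-0.0007,-0.077,0]]' 30
python3 -m handwheel '[[0.2,0,0,0,0],[0.3,0,0,0,0],[0.4,0,0,0,0],[0.5,0,0,0,0],[0.5,0,0,0,0]]' 30
python3 -m handwheel '[[0.6,0,0,0,0],[0.6,0,0,0,0],[0.6,0,0,0,0]]' 80
python3 - <<'E'
from h import *
snap('scene','s25');w=snap('wrist','w25')['color']
out=[]
for f,w in(('w25',110),('s25',60)):
    o=Ov(f,5);p=(.6175,.151);out.append(o.crop(p,.05,w))
cv2.imwrite('pics/c28.png',np.hstack(out))
E
```

```text
time: 27.1
ee_pos: [0.6174, 0.1507, 0.0351]
tcp_rot: [178.5, 0.1, 99.2]
wrist_force: [0.1, -0.0, -0.4]
opening: 0.0854
time: 27.6
ee_pos: [0.618, 0.1508, 0.0365]
tcp_rot: [178.4, 0.1, 99.2]
wrist_force: [-2.1, -2.2, 5.0]
opening: 0.0607
time: 27.9
ee_pos: [0.6183, 0.1508, 0.0371]
tcp_rot: [178.3, 0.1, 99.2]
wrist_force: [-0.5, -0.2, 5.0]
opening: 0.0596
```

View pics/c28.png

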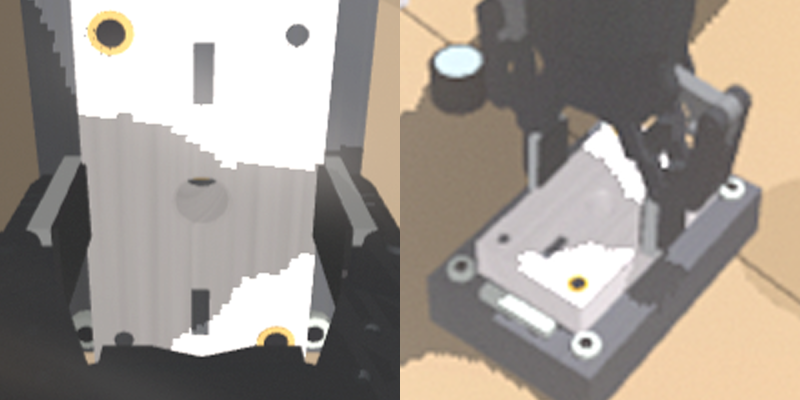

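The plate is gripped squarely. Lifting slowly, then checking.

```bash

python3 -m handwheel '[[0.6,0,0,0.002,0],[0.6,0,0,0.006,0],[0.6,0,0,0.012,0],[0.6,0,0,0.025,0],[0.6,0,0,0.04,0]]' 90
python3 -m handwheel '[[0.6,0,0,0.02,0],[0.6,0,0,0.05,0],[0.6,0,0,0.08,0],[0.6,0,0,0.09,0],[0.6,0,0,0.09,0]]' 90
python3 - <<'E'
from h import *
snap('scene','s26');w=snap('wrist','w26')['color']
out=[]
for f,w in(('w26',110),('s26',80)):
    o=Ov(f,4);p=(.6175,.151);out.append(o.crop(p,.12,w))
cv2.imwrite('pics/c29.png',np.hstack(out))
E
```

```text
time: 28.5
ee_pos: [0.6181, 0.1508, 0.0779]
tcp_rot: [178.4, 0.1, 99.2]
wrist_force: [0.2, 0.7, -2.9]
opening: 0.059
time: 29.0
ee_pos: [0.619, 0.151, 0.1702]
tcp_rot: [178.1, 0.0, 99.2]
wrist_force: [0.8, -0.4, -3.2]
opening: 0.0593
```

View pics/c29.png

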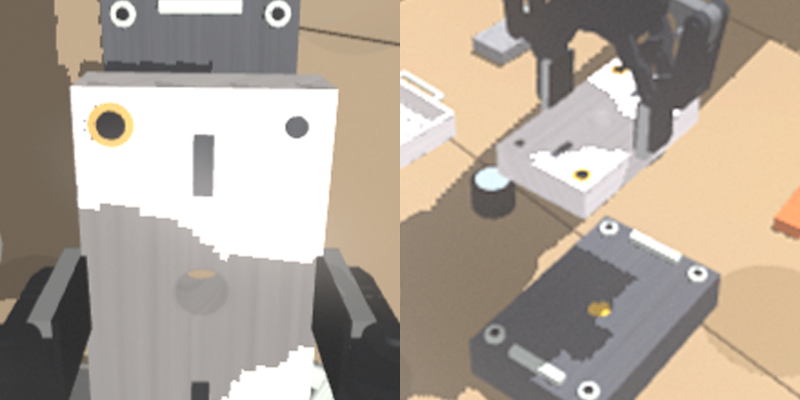

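```bash

python3 -m handwheel '[[0.6,-0.01,-0.027,0,0],[0.6,-0.025,-0.065,0,0],[0.6,-0.04,-0.105,0,0],[0.6,-0.055,-0.145,0,-1],[0.6,-0.07,-0.185,0,-2]]' 90
python3 -m handwheel '[[0.6,-0.015,-0.04,0,-1],[0.6,-0.03,-0.08,0,-2],[0.6,-0.045,-0.12,0,-3],[0.6,-0.06,-0.16,0,-4],[0.6,-0.075,-0.2,0,-4]]' 90
python3 -m handwheel '[[0.6,-0.015,-0.04,0,0],[0.6,-0.03,-0.08,0,0],[0.6,-0.038,-0.1,0,0],[0.6,-0.04,-0.108,0,0],[0.6,-0.04,-0.108,0,0]]' 90
python3 - <<'E'
from h import *
o=get_obs();print(o['ee_pos'],o['tcp_rot'])
snap('scene','s27');w=snap('wrist','w27')['color'];snap('top','t27')
out=[]
for f,w in(('w27',140),('s27',70)):
    o=Ov(f,4);p=(.432,-.345);o.box(p,3,.075,.048,.024);o.box((p[0]+.064,p[1]+.0034),3,.0,.048,.034,(0,200,0));out.append(o.crop(p,.02,w))
cv2.imwrite('pics/c30.png',np.hstack(out))
E
```

```text
time: 29.6
ee_pos: [0.5463, -0.0355, 0.1647]
tcp_rot: [178.6, 0.0, 97.1]
wrist_force: [0.8, -0.3, -2.1]
opening: 0.0595
time: 30.1
ee_pos: [0.4697, -0.2367, 0.1628]
tcp_rot: [178.7, -0.0, 93.1]
wrist_force: [1.2, 0.0, -3.2]
opening: 0.0593
time: 30.6
ee_pos: [0.429, -0.3449, 0.1613]
tcp_rot: [178.8, -0.1, 93.0]
wrist_force: [0.1, 0.8, -2.9]
opening: 0.0587
[ 0.42896047 -0.34494203  0.16131502] [ 1.78805032e+02 -1.18169178e-01  9.30208205e+01]
```

View pics/c30.png

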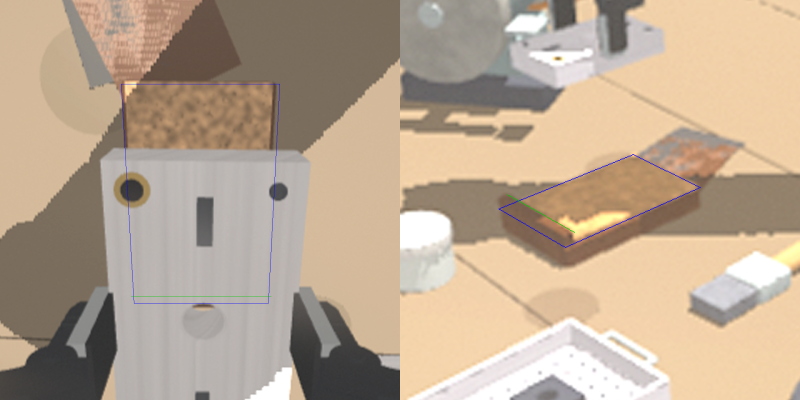

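View pics/w27.png

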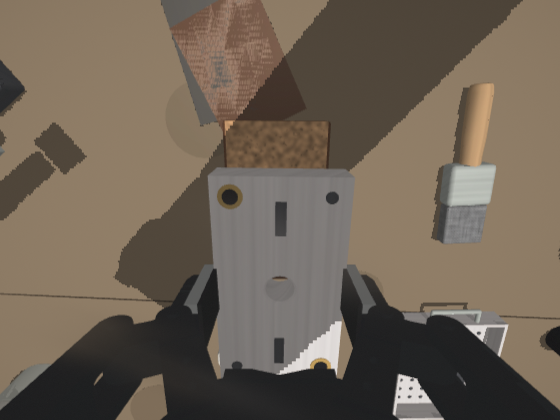

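```bash
python3 - <<'E'
from h import *
out=[]
for f,w,p0,z in(('w27',45,(.385,-.347),.024),('s27',35,(.432,-.345),.024)):
    o=Ov(f,8);p=(.432,-.345);y=3;o.box(p,y,.075,.048,.024);d=np.radians(y);e=np.array([np.cos(d),np.sin(d)])
    o.box(np.array(p)+.064*e,y,0,.048,.034,(0,200,0));o.box(np.array(p)+.075*e,y,0,.048,.034,(0,200,0));o.box(p,y,.075,.048,0,(0,255,255));out.append(o.crop(p0,z,w))
cv2.imwrite('pics/c31.png',np.hstack(out))
E
```

```text
(no output)
```

View pics/c31.png

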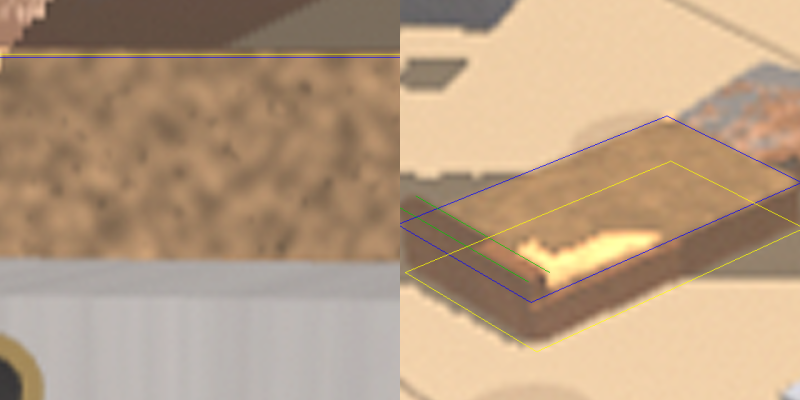

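The block fits (0.432, −0.346), yaw 3°, in both views. I'll centre the plate and lower it; contact is expected near TCP z = 0.031.

```bash

python3 -m handwheel '[[0.6,0.0035,-0.001,-0.02,0],[0.6,0.0035,-0.001,-0.045,0],[0.6,0.0035,-0.001,-0.07,0],[0.6,0.0035,-0.001,-0.09,0],[0.6,0.0035,-0.001,-0.1,0]]' 90
python3 -m handwheel '[[0.6,0,0,0,0],[0.6,0,0,0,0]]' 90
python3 - <<'E'
from h import *
o=get_obs();print(o['ee_pos'],o['tcp_rot'])
snap('scene','s28');w=snap('wrist','w28')['color']
out=[]
for f,w,p0,z in(('w28',140,(.432,-.345),.04),('s28',45,(.432,-.345),.04)):
    o=Ov(f,6);out.append(o.crop(p0,z,w))
cv2.imwrite('pics/c32.png',np.hstack(out))
E
```

```text
time: 31.25
ee_pos: [0.4333, -0.3428, 0.0604]
tcp_rot: [178.8, -0.2, 93.3]
wrist_force: [-0.4, -0.2, -2.3]
opening: 0.0591
time: 31.45
ee_pos: [0.4338, -0.3423, 0.061]
tcp_rot: [178.8, -0.2, 93.3]
wrist_force: [0.8, 0.4, -2.6]
opening: 0.0592
[ 0.43378143 -0.3423216   0.06096472] [ 1.78819228e+02 -1.68391638e-01  9.33271926e+01]
```

View pics/c32.png

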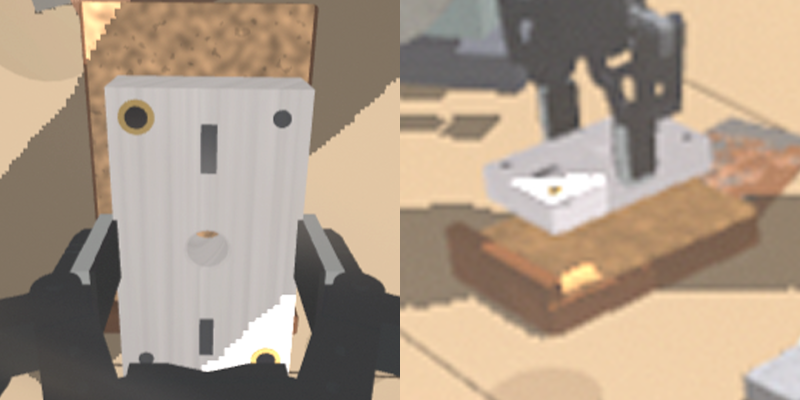

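```bash

python3 -m handwheel '[[0.6,-0.001,-0.0035,-0.006,0],[0.6,-0.001,-0.0035,-0.012,0],[0.6,-0.001,-0.0035,-0.018,0],[0.6,-0.001,-0.0035,-0.023,0],[0.6,-0.001,-0.0035,-0.025,0]]' 90
python3 -m handwheel '[[0.6,0,0,-0.0015,0],[0.6,0,0,-0.003,0],[0.6,0,0,-0.003,0]]' 60
python3 -m handwheel '[[0.6,0,0,-0.0015,0],[0.6,0,0,-0.0015,0]]' 60
```

```text
time: 32.05
ee_pos: [0.4326, -0.3462, 0.0357]
tcp_rot: [178.8, -0.2, 93.3]
wrist_force: [0.0, 0.3, -3.4]
opening: 0.059
time: 32.35
ee_pos: [0.4326, -0.3461, 0.0325]
tcp_rot: [178.8, -0.2, 93.3]
wrist_force: [0.3, 0.9, -2.6]
opening: 0.0591
time: 32.55
ee_pos: [0.4328, -0.3463, 0.0313]
tcp_rot: [178.8, -0.1, 93.3]
wrist_force: [-0.3, -1.0, -1.8]
opening: 0.0589
```

```bash

python3 -m handwheel '[[0.6,0,0,-0.001,0],[0.6,0,0,-0.001,0]]' 40
python3 -m handwheel '[[0.6,0,0,-0.001,0],[0.6,0,0,-0.001,0]]' 40
python3 - <<'E'
from h import *
snap('scene','s29');w=snap('wrist','w29')['color']
out=[]
for f,w,p0,z in(('w29',140,(.432,-.345),.04),('s29',45,(.432,-.345),.04)):
    o=Ov(f,6);out.append(o.crop(p0,z,w))
cv2.imwrite('pics/c33.png',np.hstack(out))
E
```

```text
time: 32.75
ee_pos: [0.4328, -0.3463, 0.0312]
tcp_rot: [178.8, -0.1, 93.3]
wrist_force: [-3.0, 2.7, 4.7]
opening: 0.0593
time: 32.95
ee_pos: [0.4328, -0.3463, 0.0312]
tcp_rot: [178.7, -0.1, 93.3]
wrist_force: [-3.7, 3.2, 5.9]
opening: 0.0591
```

View pics/c33.png

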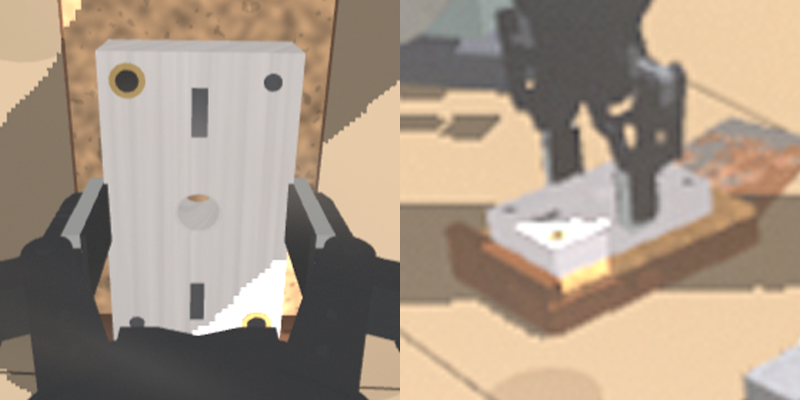

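The plate is down on the cork: contact came at 0.0312, with free cork on every side. Releasing.

```bash

python3 -m handwheel '[[0.5,0,0,0,0],[0.3,0,0,0.0005,0],[0.1,0,0,0.001,0],[0,0,0,0.001,0],[0,0,0,0.001,0]]' 20
python3 -m handwheel '[[0,0,0,0.01,0],[0,0,0,0.03,0],[0,0,0,0.06,0],[0,0,0,0.1,0],[0,0,0,0.14,0]]' 20
python3 -m handwheel '[[0,-0.03,0.04,0.02,0],[0,-0.04,0.08,0.03,0],[0,-0.04,0.1,0.03,0],[0,-0.04,0.1,0.03,0]]' 20
python3 - <<'E'
from h import *
snap('scene','s30');w=snap('wrist','w30')['color'];snap('top','t30')
out=[]
for f,w,p0,z in(('t30',40,(.432,-.345),.04),('s30',45,(.432,-.345),.04)):
    o=Ov(f,6);o.box((.4323,-.3463),3.2,.055,.031,.044);out.append(o.crop(p0,z,w))
cv2.imwrite('pics/c34.png',np.hstack(out))
E
```

```text
time: 33.55
ee_pos: [0.4329, -0.3465, 0.0323]
tcp_rot: [178.7, -0.1, 93.3]
wrist_force: [-0.2, 0.2, 0.3]
opening: 0.0856
time: 34.05
ee_pos: [0.4327, -0.3462, 0.1745]
tcp_rot: [178.7, -0.1, 93.3]
wrist_force: [0.6, -0.6, -0.2]
opening: 0.0854
time: 34.45
ee_pos: [0.3927, -0.2446, 0.2065]
tcp_rot: [178.6, 0.0, 93.4]
wrist_force: [0.9, -0.5, 0.7]
opening: 0.0854
```

View pics/c34.png

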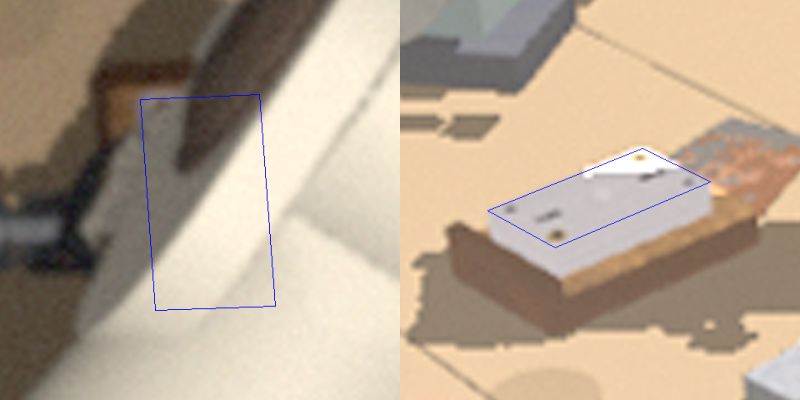

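View pics/s30.png

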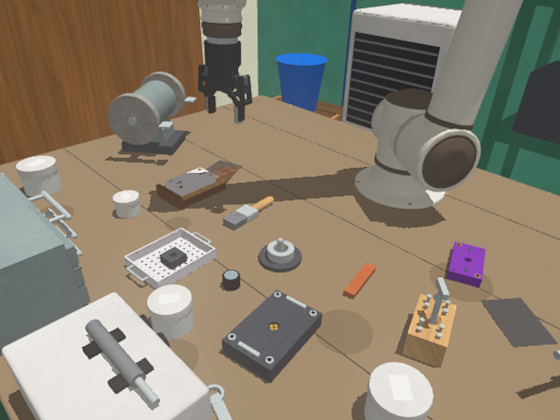

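View pics/t30.png

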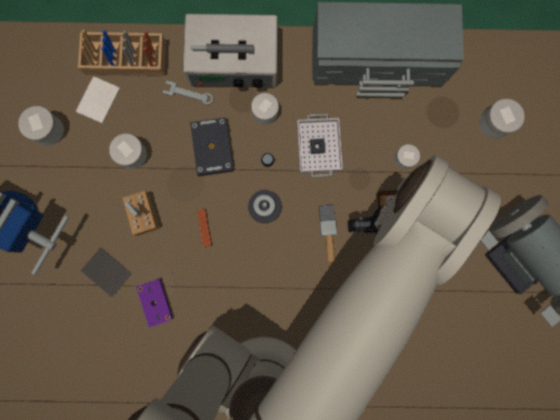

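The scene view shows the pin upright in the block (440,290), the cap flat in the pan (174,257), the ring round the post (281,250) and the plate flat on the cork (197,180), with the arm clear. Its position can't be checked from the top view because the arm hides it, but the scene view matches the expected pose. Handing in.

```bash
python3 -m handwheel '[[0,0,0,0,0],[0,0,0,0,0],[0,0,0,0,0]]'; python3 - <<'E'
from h import *
print(job_done())
E
```

```text
time: 34.9
ee_pos: [0.3928, -0.247, 0.2046]
tcp_rot: [178.7, -0.1, 93.3]
wrist_force: [-0.4, -0.9, 0.7]
opening: 0.0851
the job is handed in; nothing more can be done
None
```

I stripped the stack from the top down, put every part away, and handed the job in at about 35 s of the 144 s. Handing in gave no verdict, so what follows rests on my own checks.

- **Pin:** I twisted it about 32° in its bore and drew it out with a twisting pull. It stands in the pin block's hole; the floor contact came at the predicted height.
- **Cap:** it lies flat near the middle of the wash pan.
- **Ring:** it sits on the stand's foot with the post through it.
- **Plate:** it lies flat on the cork. By the scene view and the gripper's position at release, it is within about 2 mm of centre and about 1° of square.

Nothing was dropped, the largest wrist force I saw was about 11 N, and the gripper ended open and clear of everything.

Some checks disagreed or could not be made:
- **Top camera:** my first readings from it were about 4–5 mm and 2° off from the wrist and scene cameras, which agreed with each other. I used those two.
- **Tool tilt:** the tool drifted by 1–2° during the run. It did not visibly affect any placing.
- **Plate from above:** the arm hid the plate from the top camera at the end, so its final check is from the scene camera alone.

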